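# Reload the panel warming rack

## Robot

A 6-joint arm with a two-finger parallel gripper is mounted at the origin on the work surface. World frame = base frame: x ahead of the robot, y to its left, z up, the work surface at z = 0. Lengths are in mm, angles in rad, forces in N, time in s.
With the tool pointing down it reaches from about 300 to 775 mm from the base axis. Payload 14.6 kg.
Tool frame: the origin (TCP) lies at the very end of the fingers, on their centre line; the grasp point (between the pads) lies 19 mm behind it; x points along the fingers, z is the direction in which the jaws open and shut, and the axes are right-handed (so a half turn about x gives the same grasp; the last joint's range is limited). The gripper opens to 94 mm and grips with 3 to 60 N. Pads are 16 mm wide; open, the fingers measure 119 mm over their backs; the gripper's body (75 mm by 177 mm) begins 78 mm behind the grasp point.
Start: joints at [-1.352, 0.3, 1.521, -0, 1.321, -0.067], TCP at [155.052, -527.682, 205.446] pointing down, gripper open.
Joint ranges: [-3.03, 3.03], [-0.79, 2.21], [0.23, 2.52], [-1.04, 4.18], [0, 3.07], [-2.55, 2.55]. Speed limits (rad/s): [2.22, 2.22, 2.57, 3.14, 3.14, 3.14].

## Interface

Orientations are given as [roll, pitch, yaw] about the fixed x, y, z axes, in that order (R = Rz(yaw) Ry(pitch) Rx(roll)).
In Python, from cell import manip gives the robot as it stands.
- The arm moves only by the shell command python3 -m jog 'ROWS' [FORCE]. ROWS is a JSON object of lists of equal length, an entry for each row: "grip": the opening, from -1 (shut) to 1 (fully open), so that 0 is half open; "offset": the shift along the world's x, y, z in m, a list of three; "rot": the turn, a rotation vector about the world's x, y, z in rad, a list of three. In form: {"grip": [grip, ...], "offset": [[x, y, z], ...], "rot": [[wx, wy, wz], ...]}. A call has exactly 5 rows; each row shifts and turns the pose as measured when the row begins; what a row does not reach is not made up. A row lasts 1/10 s, in which the tool goes at most 50 mm and 8.59 degrees, less where a joint would pass 70% of its speed; a pose out of reach is approached as far as the arm can. A call with a gripper value outside its range is refused whole. The fingers move at their own pace and stop on an object; FORCE is the grip in N (left out, the last holds). Time passes only in rows, so rows that do not move let the fingers close, or fill a call up. It gives the time, the measured TCP pose, the force and the opening at its end, in the units of the state.
- manip.read_state(): the state, without advancing time (a new reading comes with each control period).
- manip.camera(name): name is "scene" or "top" or "wrist"; returns a dict with "image" (384x512x3 uint8, red, green, blue), "range_z" (384x512 float32, mm along the optical axis (not along the pixel's ray), 0 where there is no reading), "fx", "fy", "cx", "cy" (pixels), "R" (3x3) and "t" (3): a world point X has camera coordinates R X + t; the wrist camera has in their place "T_tool_cam" (4x4, takes a point from camera to tool coordinates, whose origin is the TCP and whose axes are the tool frame's). Camera axes: x right, y down, z forward; pixel columns grow to the right and rows downward; lengths in mm; the calibration is good to about 2 mm. A picture is of the moment at which its call begins: read the wrist's pose just before it.
- manip.sign_off(): hands the job in, once; it reports no verdict.
The state is a dict: "clock": time; "joints": joint angles; "qd": joint speeds; "effort": joint torques, N m; "eef_pos": TCP position; "eef_rot": TCP orientation; "wrist_force": force on the tool from outside, world axes, zero at the start; "moment": the same for the moment, N m; "finger_gap": finger opening in mm.
Only numpy, scipy, OpenCV 4.12 (cv2) and the standard library are available. Lean on these libraries where they do the work, as an engineer would, in place of code of your own. Each camera call takes 0.05 s, during which the arm holds its last target. There are 200 camera calls.

## Task

First pull the red isolator knob on the grey control box fully out; then take the finished white panels off the warming rack and lay them flat, side by side, on the cork board, and set every freshly painted panel on a rest of its own, painted side up, taped end down against the orange lip and centred squarely on the narrow rail. When all are in place push the isolator fully home, and only then press the green start plunger all the way down and let it go. Leave the paint tin and tape roll where they are.

Things in the scene. Friction and masses are not known exactly. Their poses are not given: they have to be found in the camera images.
- new0: freshly painted red test panel (may be absent), a rigid plate 130 x 52 wide x 14 mm thick, about 90 g, with a brown tape band 26 mm wide across one end. Starts painted side up on the sheet. Origin: middle of the underside edge of the taped end; x runs along its length from the taped end to the painted end (panel centre at x = 65 mm), y across the width, z up through its thickness
- new1: freshly painted blue test panel (may be absent), a rigid plate 130 x 52 wide x 14 mm thick, about 90 g, with a brown tape band 26 mm wide across one end. Starts painted side up on the sheet. Origin: middle of the underside edge of the taped end; x runs along its length from the taped end to the painted end (panel centre at x = 65 mm), y across the width, z up through its thickness
- new2: freshly painted green test panel (may be absent), a rigid plate 130 x 52 wide x 14 mm thick, about 90 g, with a brown tape band 26 mm wide across one end. Starts painted side up on the sheet. Origin: middle of the underside edge of the taped end; x runs along its length from the taped end to the painted end (panel centre at x = 65 mm), y across the width, z up through its thickness
- new3: freshly painted yellow test panel (may be absent), a rigid plate 130 x 52 wide x 14 mm thick, about 90 g, with a brown tape band 26 mm wide across one end. Starts painted side up on the sheet. Origin: middle of the underside edge of the taped end; x runs along its length from the taped end to the painted end (panel centre at x = 65 mm), y across the width, z up through its thickness
- done0: finished plain white test panel without tape (may be absent), 130 x 52 x 14 mm, about 90 g, lying on sloped rest0 of the rack at the start. Origin: centre of the underside; x along its length (up the slope at the start), y across, z up through its thickness
- done1: finished plain white test panel without tape (may be absent), 130 x 52 x 14 mm, about 90 g, lying on sloped rest1 of the rack at the start. Origin: centre of the underside; x along its length (up the slope at the start), y across, z up through its thickness
- done2: finished plain white test panel without tape (may be absent), 130 x 52 x 14 mm, about 90 g, lying on sloped rest2 of the rack at the start. Origin: centre of the underside; x along its length (up the slope at the start), y across, z up through its thickness
- done3: finished plain white test panel without tape (may be absent), 130 x 52 x 14 mm, about 90 g, lying on sloped rest3 of the rack at the start. Origin: centre of the underside; x along its length (up the slope at the start), y across, z up through its thickness
- rest0: leftmost (+y) of four fixed sloped rests: dark narrow rail 130 long x 28 mm wide, rising 22 degrees away from the robot, orange lip at its low end (40 mm wide, 8 thick, 8 high above the rail). Origin: middle of the rail's top surface at the lip's inner face; x up the rail, y across to the left, z out of its surface. A centred panel overhangs the rail 12 mm each side
- rest1: second from left of four fixed sloped rests: dark narrow rail 130 long x 28 mm wide, rising 22 degrees away from the robot, orange lip at its low end (40 mm wide, 8 thick, 8 high above the rail). Origin: middle of the rail's top surface at the lip's inner face; x up the rail, y across to the left, z out of its surface. A centred panel overhangs the rail 12 mm each side
- rest2: third from left of four fixed sloped rests: dark narrow rail 130 long x 28 mm wide, rising 22 degrees away from the robot, orange lip at its low end (40 mm wide, 8 thick, 8 high above the rail). Origin: middle of the rail's top surface at the lip's inner face; x up the rail, y across to the left, z out of its surface. A centred panel overhangs the rail 12 mm each side
- rest3: rightmost (-y) of four fixed sloped rests: dark narrow rail 130 long x 28 mm wide, rising 22 degrees away from the robot, orange lip at its low end (40 mm wide, 8 thick, 8 high above the rail). Origin: middle of the rail's top surface at the lip's inner face; x up the rail, y across to the left, z out of its surface. A centred panel overhangs the rail 12 mm each side
- rack: fixed warming rack that carries the four rests, 110 mm apart: white base 150 (x) x 420 (y) x 30 mm; the rails stand on posts, their low (robot-side) ends 75 mm and high ends about 124 mm above the bench. Origin: centre of the base's underside
- board: cork board lying loose on the bench, 0.6 kg, 170 (x) x 180 (y) x 12 mm thick, room for two panels side by side, each along x. Origin: centre of its underside, z up
- sheet: fixed paper sheet on the bench in front of the rack, 160 (x) x 420 (y) x 3 mm thick, on which the new panels start side by side, about 110 mm apart, taped ends towards the robot; origin centre of its underside
- isolator (a joint): stiff slide of the isolator's red pull knob in m: 0 = pushed home, 0.040 = fully pulled out (stop); it starts 0 to 10 mm out. It stays where it is left; moving it takes about 3 N plus 8 N per m/s
- isolator_knob (a point): centre of the red square pull knob (24 along the slide, 30 wide, 30 mm high), 45 mm above the bench, on a rod from the robot-facing front of the fixed grey control box; the knob centre is 38 mm in front of that face when home, 78 mm when out. x of this frame points into the box (push home = +x, pull out = -x), y across the knob, z up. Moves with the knob
- start_top (a point): centre of the top face of the green round sprung start plunger, 40 mm diameter, on top of the grey control box (box 120 deep x 130 wide x 75 mm high). Pressed straight down; moves with it
- start (a joint): start plunger stroke in m: 0 = up, 0.014 = fully down (8 N there); springs back up when let go
- tin: bystander: blue-labelled paint tin, 84 mm diameter, 120 mm high; origin centre of its underside
- tape: bystander: roll of brown masking tape lying flat, 100 mm diameter, 25 mm high; origin centre of its underside
There are look-alikes about, which are no part of the job. There is more than one size of the new2; the job needs the middle-sized.

How it is judged (in metres and radians):
On the way, in this order (a step that is already met when the one before it is completed fails the run):
1. the isolator is pulled fully out (value of joint isolator above 0.034 m), for 0.2 s.
2. with the isolator out, the finished panels lie on the board and every new panel is on a rest (((x of new0 in the frame of rest0 between -0.006 and 0.012 m and y of new0 in the frame of rest0 between -0.012 and 0.012 m and z of new0 in the frame of rest0 between -0.006 and 0.006 m and angle between the x axis of new0 and the x axis of rest0, either way round below 0.14 rad) or (x of new0 in the frame of rest1 between -0.006 and 0.012 m and y of new0 in the frame of rest1 between -0.012 and 0.012 m and z of new0 in the frame of rest1 between -0.006 and 0.006 m and angle between the x axis of new0 and the x axis of rest1, either way round below 0.14 rad) or (x of new0 in the frame of rest2 between -0.006 and 0.012 m and y of new0 in the frame of rest2 between -0.012 and 0.012 m and z of new0 in the frame of rest2 between -0.006 and 0.006 m and angle between the x axis of new0 and the x axis of rest2, either way round below 0.14 rad) or (x of new0 in the frame of rest3 between -0.006 and 0.012 m and y of new0 in the frame of rest3 between -0.012 and 0.012 m and z of new0 in the frame of rest3 between -0.006 and 0.006 m and angle between the x axis of new0 and the x axis of rest3, either way round below 0.14 rad)) and ((x of new1 in the frame of rest0 between -0.006 and 0.012 m and y of new1 in the frame of rest0 between -0.012 and 0.012 m and z of new1 in the frame of rest0 between -0.006 and 0.006 m and angle between the x axis of new1 and the x axis of rest0, either way round below 0.14 rad) or (x of new1 in the frame of rest1 between -0.006 and 0.012 m and y of new1 in the frame of rest1 between -0.012 and 0.012 m and z of new1 in the frame of rest1 between -0.006 and 0.006 m and angle between the x axis of new1 and the x axis of rest1, either way round below 0.14 rad) or (x of new1 in the frame of rest2 between -0.006 and 0.012 m and y of new1 in the frame of rest2 between -0.012 and 0.012 m and z of new1 in the frame of rest2 between -0.006 and 0.006 m and angle between the x axis of new1 and the x axis of rest2, either way round below 0.14 rad) or (x of new1 in the frame of rest3 between -0.006 and 0.012 m and y of new1 in the frame of rest3 between -0.012 and 0.012 m and z of new1 in the frame of rest3 between -0.006 and 0.006 m and angle between the x axis of new1 and the x axis of rest3, either way round below 0.14 rad)) and ((x of new2 in the frame of rest0 between -0.006 and 0.012 m and y of new2 in the frame of rest0 between -0.012 and 0.012 m and z of new2 in the frame of rest0 between -0.006 and 0.006 m and angle between the x axis of new2 and the x axis of rest0, either way round below 0.14 rad) or (x of new2 in the frame of rest1 between -0.006 and 0.012 m and y of new2 in the frame of rest1 between -0.012 and 0.012 m and z of new2 in the frame of rest1 between -0.006 and 0.006 m and angle between the x axis of new2 and the x axis of rest1, either way round below 0.14 rad) or (x of new2 in the frame of rest2 between -0.006 and 0.012 m and y of new2 in the frame of rest2 between -0.012 and 0.012 m and z of new2 in the frame of rest2 between -0.006 and 0.006 m and angle between the x axis of new2 and the x axis of rest2, either way round below 0.14 rad) or (x of new2 in the frame of rest3 between -0.006 and 0.012 m and y of new2 in the frame of rest3 between -0.012 and 0.012 m and z of new2 in the frame of rest3 between -0.006 and 0.006 m and angle between the x axis of new2 and the x axis of rest3, either way round below 0.14 rad)) and ((x of new3 in the frame of rest0 between -0.006 and 0.012 m and y of new3 in the frame of rest0 between -0.012 and 0.012 m and z of new3 in the frame of rest0 between -0.006 and 0.006 m and angle between the x axis of new3 and the x axis of rest0, either way round below 0.14 rad) or (x of new3 in the frame of rest1 between -0.006 and 0.012 m and y of new3 in the frame of rest1 between -0.012 and 0.012 m and z of new3 in the frame of rest1 between -0.006 and 0.006 m and angle between the x axis of new3 and the x axis of rest1, either way round below 0.14 rad) or (x of new3 in the frame of rest2 between -0.006 and 0.012 m and y of new3 in the frame of rest2 between -0.012 and 0.012 m and z of new3 in the frame of rest2 between -0.006 and 0.006 m and angle between the x axis of new3 and the x axis of rest2, either way round below 0.14 rad) or (x of new3 in the frame of rest3 between -0.006 and 0.012 m and y of new3 in the frame of rest3 between -0.012 and 0.012 m and z of new3 in the frame of rest3 between -0.006 and 0.006 m and angle between the x axis of new3 and the x axis of rest3, either way round below 0.14 rad)) and x of done0 in the frame of board between -0.055 and 0.055 m and y of done0 in the frame of board between -0.07 and 0.07 m and z of done0 in the frame of board between 0.007 and 0.017 m and angle between each of done0, done1, done2, done3's own z axis and vertical below 0.1 rad and x of done1 in the frame of board between -0.055 and 0.055 m and y of done1 in the frame of board between -0.07 and 0.07 m and z of done1 in the frame of board between 0.007 and 0.017 m and x of done2 in the frame of board between -0.055 and 0.055 m and y of done2 in the frame of board between -0.07 and 0.07 m and z of done2 in the frame of board between 0.007 and 0.017 m and x of done3 in the frame of board between -0.055 and 0.055 m and y of done3 in the frame of board between -0.07 and 0.07 m and z of done3 in the frame of board between 0.007 and 0.017 m and value of joint isolator above 0.03 m), for 0.3 s.
3. the isolator is pushed home (value of joint isolator below 0.005 m), for 0.2 s.
4. the start plunger is pressed all the way with the isolator home (value of joint start above 0.0115 m and value of joint isolator below 0.005 m), for 0.1 s.
At the end, for the whole second after the job is handed in: New panels lie still on rests: taped end within 12 mm of the lip, within 12 mm of the rail's centre line, 8 degrees of its direction, flat on it (6 mm). Finished panels lie flat on the board, centres within 55 x 70 mm of its centre. Isolator within 5 mm of home, plunger up (((x of new0 in the frame of rest0 between -0.006 and 0.012 m and y of new0 in the frame of rest0 between -0.012 and 0.012 m and z of new0 in the frame of rest0 between -0.006 and 0.006 m and angle between the x axis of new0 and the x axis of rest0, either way round below 0.14 rad) or (x of new0 in the frame of rest1 between -0.006 and 0.012 m and y of new0 in the frame of rest1 between -0.012 and 0.012 m and z of new0 in the frame of rest1 between -0.006 and 0.006 m and angle between the x axis of new0 and the x axis of rest1, either way round below 0.14 rad) or (x of new0 in the frame of rest2 between -0.006 and 0.012 m and y of new0 in the frame of rest2 between -0.012 and 0.012 m and z of new0 in the frame of rest2 between -0.006 and 0.006 m and angle between the x axis of new0 and the x axis of rest2, either way round below 0.14 rad) or (x of new0 in the frame of rest3 between -0.006 and 0.012 m and y of new0 in the frame of rest3 between -0.012 and 0.012 m and z of new0 in the frame of rest3 between -0.006 and 0.006 m and angle between the x axis of new0 and the x axis of rest3, either way round below 0.14 rad)) and ((x of new1 in the frame of rest0 between -0.006 and 0.012 m and y of new1 in the frame of rest0 between -0.012 and 0.012 m and z of new1 in the frame of rest0 between -0.006 and 0.006 m and angle between the x axis of new1 and the x axis of rest0, either way round below 0.14 rad) or (x of new1 in the frame of rest1 between -0.006 and 0.012 m and y of new1 in the frame of rest1 between -0.012 and 0.012 m and z of new1 in the frame of rest1 between -0.006 and 0.006 m and angle between the x axis of new1 and the x axis of rest1, either way round below 0.14 rad) or (x of new1 in the frame of rest2 between -0.006 and 0.012 m and y of new1 in the frame of rest2 between -0.012 and 0.012 m and z of new1 in the frame of rest2 between -0.006 and 0.006 m and angle between the x axis of new1 and the x axis of rest2, either way round below 0.14 rad) or (x of new1 in the frame of rest3 between -0.006 and 0.012 m and y of new1 in the frame of rest3 between -0.012 and 0.012 m and z of new1 in the frame of rest3 between -0.006 and 0.006 m and angle between the x axis of new1 and the x axis of rest3, either way round below 0.14 rad)) and ((x of new2 in the frame of rest0 between -0.006 and 0.012 m and y of new2 in the frame of rest0 between -0.012 and 0.012 m and z of new2 in the frame of rest0 between -0.006 and 0.006 m and angle between the x axis of new2 and the x axis of rest0, either way round below 0.14 rad) or (x of new2 in the frame of rest1 between -0.006 and 0.012 m and y of new2 in the frame of rest1 between -0.012 and 0.012 m and z of new2 in the frame of rest1 between -0.006 and 0.006 m and angle between the x axis of new2 and the x axis of rest1, either way round below 0.14 rad) or (x of new2 in the frame of rest2 between -0.006 and 0.012 m and y of new2 in the frame of rest2 between -0.012 and 0.012 m and z of new2 in the frame of rest2 between -0.006 and 0.006 m and angle between the x axis of new2 and the x axis of rest2, either way round below 0.14 rad) or (x of new2 in the frame of rest3 between -0.006 and 0.012 m and y of new2 in the frame of rest3 between -0.012 and 0.012 m and z of new2 in the frame of rest3 between -0.006 and 0.006 m and angle between the x axis of new2 and the x axis of rest3, either way round below 0.14 rad)) and ((x of new3 in the frame of rest0 between -0.006 and 0.012 m and y of new3 in the frame of rest0 between -0.012 and 0.012 m and z of new3 in the frame of rest0 between -0.006 and 0.006 m and angle between the x axis of new3 and the x axis of rest0, either way round below 0.14 rad) or (x of new3 in the frame of rest1 between -0.006 and 0.012 m and y of new3 in the frame of rest1 between -0.012 and 0.012 m and z of new3 in the frame of rest1 between -0.006 and 0.006 m and angle between the x axis of new3 and the x axis of rest1, either way round below 0.14 rad) or (x of new3 in the frame of rest2 between -0.006 and 0.012 m and y of new3 in the frame of rest2 between -0.012 and 0.012 m and z of new3 in the frame of rest2 between -0.006 and 0.006 m and angle between the x axis of new3 and the x axis of rest2, either way round below 0.14 rad) or (x of new3 in the frame of rest3 between -0.006 and 0.012 m and y of new3 in the frame of rest3 between -0.012 and 0.012 m and z of new3 in the frame of rest3 between -0.006 and 0.006 m and angle between the x axis of new3 and the x axis of rest3, either way round below 0.14 rad)) and x of done0 in the frame of board between -0.055 and 0.055 m and y of done0 in the frame of board between -0.07 and 0.07 m and z of done0 in the frame of board between 0.007 and 0.017 m and angle between each of done0, done1, done2, done3's own z axis and vertical below 0.1 rad and x of done1 in the frame of board between -0.055 and 0.055 m and y of done1 in the frame of board between -0.07 and 0.07 m and z of done1 in the frame of board between 0.007 and 0.017 m and x of done2 in the frame of board between -0.055 and 0.055 m and y of done2 in the frame of board between -0.07 and 0.07 m and z of done2 in the frame of board between 0.007 and 0.017 m and x of done3 in the frame of board between -0.055 and 0.055 m and y of done3 in the frame of board between -0.07 and 0.07 m and z of done3 in the frame of board between 0.007 and 0.017 m and linear speed of each of new0, new1, new2, new3, done0, done1, done2, done3 below 0.02 m/s and value of joint isolator below 0.005 m and value of joint start below 0.003 m); the robot touches nothing.
It fails at once if a bystander (tin, tape roll) is moved more than 30 mm (distance of any of tin, tape from where it was at the start of the episode above 0.03 m).
It fails at once if the start plunger is pressed while the isolator is out (value of joint start above 0.007 m and value of joint isolator above 0.015 m).
Of new0, new1, new2, new3 only 3 to 4 are there at a start; the rules pass over those that are not, and their reading is None.
Of done0, done1, done2, done3 only 1 to 2 are there at a start; the rules pass over those that are not, and their reading is None.
At some moment in a run one of board may be knocked a few centimetres aside while the robot is not near it.
Once in a run the grip may slacken for a moment while it holds something.
It also fails if it takes over 208 s, if anything falls off the work surface, if the arm or the gripper's body presses on something with over 40 N, if the wrist force passes 120 N, or if a joint passes its speed limit or range.

## Working session

There is one attempt and no reset: what is moved stays moved. The work goes in short steps, Python scripts to look and compute and a shell command to move; the robot and the scene stay as the last step left them, time stands still between calls to the robot, and variables do not carry over. Pictures are saved under pics/ and viewed, about 12 in all and at most 16, crops included, and the job is handed in when it is done.

```bash
ls; mkdir -p pics
cat > h.py <<'E'
import numpy as np, cv2, sys
from cell import manip
from scipy.spatial.transform import Rotation as Ro
def grab(n):
    s=manip.read_state(); c=manip.camera(n)
    if n=='wrist':
        T=np.eye(4);T[:3,:3]=Ro.from_euler('xyz',s['eef_rot']).as_matrix();T[:3,3]=s['eef_pos']
        M=np.linalg.inv(T@np.array(c['T_tool_cam'])); c['R']=M[:3,:3];c['t']=M[:3,3]
    c['R']=np.array(c['R']);c['t']=np.array(c['t']).ravel()
    z=c['range_z'];v,u=np.mgrid[:384,:512]
    P=np.dstack([(u-c['cx'])/c['fx']*z,(v-c['cy'])/c['fy']*z,z])-c['t']
    c['P']=P@c['R']; c['P'][z==0]=np.nan   # world points (mm)
    c['hsv']=cv2.cvtColor(c['image'],cv2.COLOR_RGB2HSV)
    return c
def save(c,f,k=1.5,crop=None):
    im=c['image'][:,:,::-1]
    if crop: x0,y0,x1,y1=crop; im=im[y0:y1,x0:x1]
    cv2.imwrite('pics/'+f,cv2.resize(im,None,fx=k,fy=k,interpolation=cv2.INTER_CUBIC))
E
python3 - <<'E'
from h import *
s=manip.read_state();print({k:np.round(v,3) for k,v in s.items()})
for n in('top','scene'):
    c=grab(n);save(c,n+'1.png');print(n,c['fx'],np.round(-c['R'].T@c['t']),np.round(c['R'],2).tolist())
    np.savez(n+'1.npz',P=c['P'],hsv=c['hsv'],image=c['image'])
E
```

```text
pics
{'clock': np.float64(0.0), 'joints': array([-1.352,  0.3  ,  1.522, -0.   ,  1.321, -0.067]), 'qd': array([ 0.002, -0.002, -0.001,  0.   , -0.002, -0.001]), 'effort': array([-3.0000e-03, -5.3181e+01, -3.5273e+01,  7.1000e-02,  2.4000e-02,
       -0.0000e+00]), 'eef_pos': array([ 155.021, -527.422,  204.897]), 'eef_rot': array([3.091, 1.57 , 1.806]), 'wrist_force': array([-0.588, -0.027,  0.395]), 'moment': array([-0.018,  0.025,  0.015]), 'finger_gap': np.float64(94.172)}
top 474.21362147406796 [ 317.   48. 1404.] [[-0.02, -1.0, -0.02], [-1.0, 0.02, -0.08], [0.09, 0.02, -1.0]]
scene 414.377705840647 [1301. -186. 1263.] [[0.27, 0.96, -0.01], [0.76, -0.23, -0.6], [-0.58, 0.16, -0.8]]
```

View pics/top1.png

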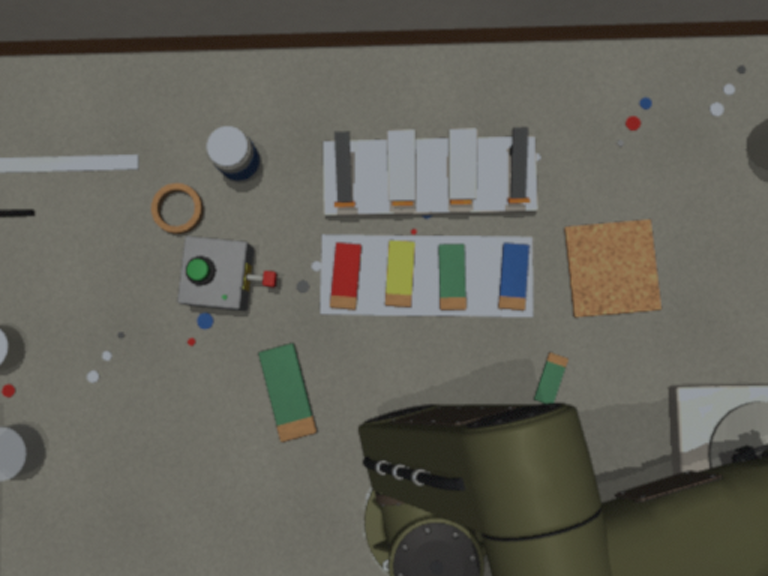

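View pics/scene1.png

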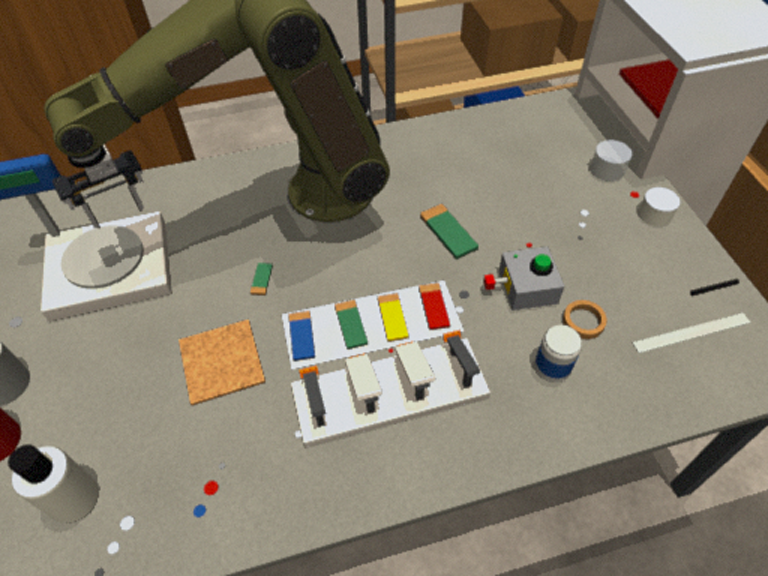

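Top picture (768x576 px): three green panels. One is large at (287,392), one small at (550,378), and one on the sheet at (452,276) beside red, yellow and blue. The white panels are on rest1 and rest2 at (401,168) and (462,167). The knob is at (270,279), pulled out towards the right of the picture (-y). I'll measure these and enlarge the greens.

```bash
cat >> h.py <<'E'
COL=dict(red=[((0,150,70),(6,255,255)),((174,150,70),(180,255,255))],blue=[((105,130,60),(125,255,255))],green=[((60,90,40),(85,255,255))],yellow=[((22,120,90),(34,255,255))],brown=[((8,90,90),(18,190,255))],orange=[((5,191,120),(16,255,255))],white=[((0,0,150),(180,45,255))],dark=[((0,0,0),(180,80,62))])
def mask(hsv,n): return np.clip(sum(cv2.inRange(hsv,a,b).astype(int) for a,b in COL[n]),0,255).astype(np.uint8)
def blobs(c,n,amin=60,zr=(-20,200),extra=None):
    m=mask(c['hsv'],n); z=c['P'][:,:,2]; m[~((z>zr[0])&(z<zr[1]))]=0
    k,lab,st,ce=cv2.connectedComponentsWithStats(m)
    out=[]
    for i in range(1,k):
        if st[i,4]<amin: continue
        Q=c['P'][lab==i]; zt=np.median(Q[:,2])
        r=cv2.minAreaRect(Q[:,:2].astype(np.float32)); b=cv2.boxPoints(r); e=[b[1]-b[0],b[2]-b[1]]
        e=max(e,key=np.linalg.norm); a=np.degrees(np.arctan2(e[1],e[0]))
        out.append((n,np.round(ce[i]),np.round(r[0],1),np.round(sorted(r[1])),round((a+45)%180-45,1),np.round(zt,1),st[i,4]))
    return out
def cam1(n): 
    d=np.load(n); return dict(P=d['P'],hsv=d['hsv'],image=d['image'])
E
python3 - <<'E'
from h import *
for f in('top1.npz','scene1.npz'):
    c=cam1(f); print(f)
    for n in('red','blue','green','yellow','brown','orange','white','dark'):
        for b in blobs(c,n): 
            if 0<b[2][0]<750 and abs(b[2][1])<560: print(*b)
im=cam1('top1.npz')['image'][220:300,160:400,::-1]
cv2.imwrite('pics/greens.png',cv2.resize(im,None,fx=3,fy=3,interpolation=cv2.INTER_CUBIC))
E
```

```text
top1.npz
red [230. 180.] [488.5 151.6] [ 47. 104.] -6.3 16.6 548
red [179. 186.] [469.7 296.2] [22. 27.] -5.7 59.6 75
blue [342. 180.] [ 481.4 -178.2] [ 47. 101.] -6.0 16.3 542
blue [136. 213.] [395.  435.5] [26. 27.] 121.1 0.3 73
green [301. 180.] [482.9 -56.1] [45. 96.] 0.3 16.6 503
green [131. 179.] [484.3 422.9] [39. 45.] 116.0 104.5 178
green [190. 256.] [268.3 273. ] [ 68. 141.] 14.1 19.2 1123
green [366. 255.] [ 258.9 -238.6] [36. 74.] -20.5 10.0 296
yellow [266. 178.] [489.9  45.5] [ 47. 105.] -4.8 16.7 566
brown [117. 138.] [618.6 486.5] [98. 98.] 60.7 24.7 373
brown [408. 179.] [ 482.3 -371.3] [170. 179.] 3.6 11.2 3420
brown [229. 201.] [425.8 158.2] [23. 49.] 83.2 16.5 129
brown [265. 200.] [427.   50.8] [20. 47.] 87.2 16.5 118
brown [302. 202.] [418.  -57.3] [18. 47.] 89.4 16.4 114
brown [341. 202.] [ 416.4 -171. ] [20. 48.] 83.7 16.7 117
brown [371. 239.] [ 306.3 -256.1] [15. 37.] 70.6 9.9 67
brown [198. 286.] [179.1 252.6] [32. 75.] 104.2 19.5 262
white [151.  97.] [713.2 361.8] [69. 69.] 133.8 120.1 485
white [255. 114.] [670.6  77.6] [120. 144.] -0.9 33.0 1778
white [
[... 1024 characters left out ...]
9.0 10.7 142
green [234. 218.] [486.4 -57.4] [ 48. 106.] 0.2 17.2 326
yellow [262. 213.] [490.7  45.2] [ 52. 110.] -5.4 16.8 359
brown [288. 141.] [177.  257.7] [37. 89.] 111.0 19.9 96
brown [286. 191.] [425.  158.3] [27. 48.] 77.3 17.7 61
brown [230. 203.] [417.8 -56.6] [24. 51.] 92.0 16.8 61
brown [390. 212.] [620.2 492.3] [103. 113.] 80.0 24.1 311
brown [199. 210.] [ 416.7 -171.2] [21. 48.] 82.2 17.6 62
brown [147. 241.] [ 480.8 -373.1] [172. 188.] 3.7 11.7 2241
white [244. 234.] [347.1  16. ] [1204. 1871.] 90.0 0.6 88769
white [389. 213.] [614.1 492.2] [47. 56.] 75.5 0.2 139
dark [243. 129.] [173.7  81.7] [ 74. 194.] -31.5 184.6 118
dark [308. 246.] [679.8 143.5] [ 21. 112.] -0.2 78.0 85
```

View pics/greens.png

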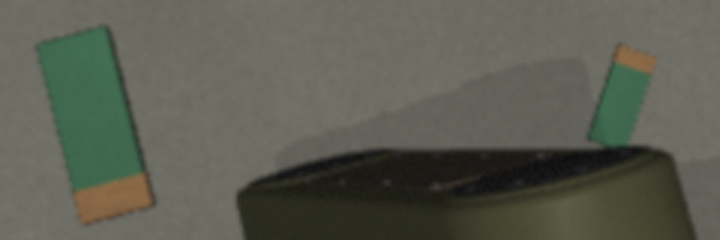

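The green on the sheet is 52 mm wide, about 130 mm long with its tape, and tops out at z=17 mm, so it is the middle size. The big one is 72 x 180 x 20 mm and the small one 37 x 90 x 10 mm. All four new panels are present, and done1 and done2 are on rest1 and rest2. I'll head for the knob and measure the rests from the stored picture.

```bash
J="python3 -m jog"
python3 -m jog '{"grip":[0.2,0.2,0.2,0.2,0.2],"offset":[[0.033,0.035,0],[0.033,0.035,0],[0.033,0.035,0],[0.033,0.035,0],[0.033,0.035,0]],"rot":[[0,0,0.148],[0,0,0.148],[0,0,0.148],[0,0,0.148],[0,0,0.148]]}' 30 | tail -3
python3 -m jog '{"grip":[0.2,0.2,0.2,0.2,0.2],"offset":[[0.033,0.035,0],[0.033,0.035,0],[0.033,0.035,0],[0.01,0.048,0],[0.005,0.048,0]],"rot":[[0,0,0.148],[0,0,0.148],[0,0,0.148],[0,0,0],[0,0,0]]}' | tail -3
python3 -m jog '{"grip":[0.2,0.2,0.2,0.2,0.2],"offset":[[0.005,0.049,0],[0.005,0.049,0],[0.005,0.049,0],[0.005,0.049,0],[0.005,0.049,0]],"rot":[[0,0,0],[0,0,0],[0,0,0],[0,0,0],[0,0,0]]}' | tail -3
python3 - <<'E'
from h import *
c=cam1('top1.npz');P=c['P'];z=P[:,:,2];h=c['hsv']
m=((h[:,:,0]>3)&(h[:,:,0]<20)&(h[:,:,1]>110)&(z>60)&(z<100)&(P[:,:,0]>580)).astype(np.uint8)
k,lab,st,ce=cv2.connectedComponentsWithStats(m)
for i in range(1,k):
    if st[i,4]>8: Q=P[lab==i];print('lip',ce[i].round(),Q.mean(0).round(1),Q.min(0).round(),Q.max(0).round(),st[i,4])
m=((z>70)&(z<160)&(P[:,:,0]>600)&(P[:,:,0]<760)&(abs(P[:,:,1]+20)<220)).astype(np.uint8)
k,lab,st,ce=cv2.connectedComponentsWithStats(m)
for i in range(1,k):
    if st[i,4]>30:
        Q=P[lab==i]; A=np.c_[Q[:,:2],np.ones(len(Q))];pl=np.linalg.lstsq(A,Q[:,2],rcond=None)[0]
        r=cv2.minAreaRect(Q[:,:2].astype(np.float32))
        print('rail',Q.mean(0).round(1),Q.min(0).round(),Q.max(0).round(),'slope',np.degrees(np.arctan(pl[:2])).round(1),[np.round(x,1) for x in r],st[i,4])
m=(z>26)&(z<34)&(P[:,:,0]>560)&(P[:,:,0]<780)&(abs(P[:,:,1]+20)<260)
r=cv2.minAreaRect(P[m][:,:2].astype(np.float32));print('base',r)
m=(z>70)&(z<82)&(P[:,:,1]>320)&(P[:,:,1]<500)&(P[:,:,0]<580)
r=cv2.minAreaRect(P[m][:,:2].astype(np.float32));print('box',r,cv2.boxPoints(r))
E
```

```text
eef_rot: [3.042, 1.567, 2.506]
wrist_force: [0.6, -0.5, 0.4]
finger_gap: 58.1
eef_rot: [2.953, 1.565, 2.873]
wrist_force: [1.3, 0.0, 0.3]
finger_gap: 56.5
eef_rot: [2.965, 1.564, 2.885]
wrist_force: [0.4, -1.0, -0.1]
finger_gap: 56.6
lip [307. 134.] [605.6 -70.8  81. ] [602. -89.  72.] [609. -52.  88.] 41
lip [345. 133.] [ 605.9 -179.8   81.2] [ 602. -198.   75.] [ 610. -162.   88.] 41
lip [229. 136.] [605.3 148.7  80.3] [602. 132.  74.] [612. 166.  87.] 40
lip [268. 135.] [605.4  38.5  80.7] [602.  21.  77.] [609.  56.  86.] 39
rail [667.7 -73.9 111.3] [ 602. -102.   72.] [732. -49. 140.] slope [22.1 -1.9] [array([667.2, -75.2]), array([ 52.9, 130.1]), np.float64(89.8)] 960
rail [ 667.7 -181.5   97.5] [ 602. -202.   72.] [ 733. -162.  127.] slope [20.3 -2.6] [array([ 667.7, -183.9]), array([ 39.9, 130.2]), np.float64(88.5)] 544
rail [668.2 147.3  97.6] [602. 129.  71.] [737. 167. 126.] slope [20.1  1.1] [array([668.9, 149.9]), array([135.4,  37.4]), np.float64(2.0)] 532
rail [666.8  38.2 111.1] [602.  12.  71.] [731.  64. 140.] slope [22.7  0.1] [array([666.6,  38.1]), array([129.6,  51.8]), np.float64(0.3)] 933
base ((670.8209228515625, -17.496597290039062), (149.7917022705078, 418.6375427246094), 0.008937195874750614)
box ((483.4663391113281, 399.4517822265625), (121.31624603271484, 129.8643035888672), 83.31446838378906) [[411.91388 346.7655 ]
 [540.89514 331.64673]
 [555.0188  452.13806]
 [426.03754 467.25684]]
```

```bash
cat >> h.py <<'E'
def st():
    s=manip.read_state();R=Ro.from_euler('xyz',s['eef_rot']).as_matrix();z=R[:,2]
    print('t %.1f'%s['clock'],'p',np.round(s['eef_pos'],1),'x',R[:,0].round(3),'jaw %.1f'%np.degrees(np.arctan2(z[1],z[0])),'jz %.3f'%z[2],'gap %.1f'%s['finger_gap'],'F',np.round(s['wrist_force'],1),'q6 %.2f'%s['joints'][5]);return s,R
E
python3 -c "
from h import *
st()"; python3 -m jog -h | head; python3 -m jog '{"grip":[0.2,0.2,0.2,0.2,0.2],"offset":[[0.004,0.049,0],[0.004,0.049,0],[0.004,0.049,0],[0.004,0.049,0],[0.004,0.049,0]],"rot":[[0,0,0],[0,0,0],[0,0,0],[0,0,0],[0,0,0]]}'
```

```text
t 1.6 p [462.  109.5 201. ] x [-0.006  0.002 -1.   ] jaw -4.6 jz -0.007 gap 56.6 F [ 0.4 -1.  -0.1] q6 0.23
clock: 2.1
eef_pos: [479.6, 358.9, 200.1]
eef_rot: [3.113, 1.563, 3.034]
wrist_force: [0.2, 0.2, 0.2]
finger_gap: 56.1invalid input: not JSON, or not a number
```

```bash
python3 -m jog '{"grip":[0.2,0.2,0.2,0.2,0.2],"offset":[[-0.004,-0.032,-0.02],[-0.004,-0.031,-0.02],[0,0,-0.02],[0,0,0],[0,0,0]],"rot":[[0,0,-0.035],[0,0,0],[0,0,0],[0,0,0],[0,0,0]]}'
python3 - <<'E'
from h import *
st();c=grab('wrist');save(c,'w1.png')
for b in blobs(c,'red',zr=(20,80)):print(*b)
E
```

```text
clock: 2.6
eef_pos: [470.4, 302.0, 136.3]
eef_rot: [3.132, 1.562, 3.026]
wrist_force: [-0.5, -0.4, 0.4]
finger_gap: 56.6
t 2.6 p [470.4 302.  136.3] x [-0.009  0.001 -1.   ] jaw -6.0 jz -0.009 gap 56.6 F [-0.5 -0.4  0.4] q6 0.61
red [255. 203.] [470.3 296.2] [23. 28.] -6.9 60.3 1041
```

View pics/w1.png

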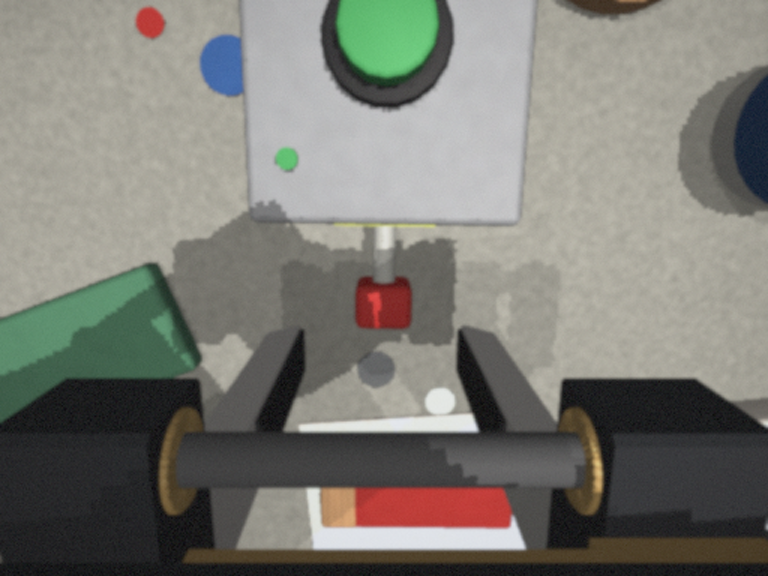

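The wrist picture shows the knob at (383,303), centred between the fingers. It measures (470, 296), top at 60, which agrees with the top view. Going down, gripping and pulling.

```bash
python3 -m jog '{"grip":[0.2,0.2,0.2,0.2,0.2],"offset":[[0,-0.006,-0.035],[0,0,-0.035],[0,0,-0.025],[0,0,-0.008],[0,0,0]],"rot":[[0,0,0],[0,0,0],[0,0,0],[0,0,0],[0,0,0]]}'
python3 -m jog '{"grip":[-1,-1,-1,-1,-1],"offset":[[0,0,0],[0,0,0],[0,0,0],[0,0,0],[0,0,0]],"rot":[[0,0,0],[0,0,0],[0,0,0],[0,0,0],[0,0,0]]}' 30
python3 -m jog '{"grip":[-1,-1,-1,-1,-1],"offset":[[-0.001,-0.008,0],[-0.001,-0.008,0],[-0.001,-0.008,0],[-0.001,-0.005,0],[-0.001,-0.004,0]],"rot":[[0,0,0],[0,0,0],[0,0,0],[0,0,0],[0,0,0]]}'
```

```text
clock: 3.15
eef_pos: [473.3, 298.6, 36.3]
eef_rot: [1.733, 1.565, 1.629]
wrist_force: [0.2, 0.2, 0.1]
finger_gap: 56.1
clock: 3.65
eef_pos: [470.7, 300.0, 40.0]
eef_rot: [2.339, 1.562, 2.235]
wrist_force: [12.4, -1.7, -11.6]
finger_gap: 29.8
clock: 4.15
eef_pos: [467.0, 267.1, 40.1]
eef_rot: [1.766, 1.56, 1.66]
wrist_force: [7.7, 29.9, -19.6]
finger_gap: 29.9
```

```bash
python3 -m jog '{"grip":[-1,-1,0.2,0.2,0.2],"offset":[[0,-0.002,0],[0,0,0],[0,0,0],[0,0,0],[0,0,0.02]],"rot":[[0,0,0],[0,0,0],[0,0,0],[0,0,0],[0,0,0]]}'
python3 -m jog '{"grip":[0.2,0.2,0.2,0.2,0.2],"offset":[[0,0,0.04],[0,0,0.04],[0,0,0.02],[0,0,0],[0,0,0]],"rot":[[0,0,0],[0,0,0],[0,0,0],[0,0,0],[0,0,0]]}'
python3 - <<'E'
from h import *
st();c=grab('wrist')
for b in blobs(c,'red',zr=(20,80)):print(*b)
E
```

```text
clock: 4.65
eef_pos: [466.5, 265.8, 60.0]
eef_rot: [1.764, 1.556, 1.658]
wrist_force: [-0.4, 0.3, 0.1]
finger_gap: 50.5
clock: 5.15
eef_pos: [467.0, 264.6, 167.6]
eef_rot: [1.445, 1.555, 1.339]
wrist_force: [0.1, -0.1, -0.4]
finger_gap: 56.9
t 5.2 p [467.  264.6 167.6] x [ 0.004  0.015 -1.   ] jaw -6.1 jz 0.002 gap 56.9 F [ 0.1 -0.1 -0.4] q6 0.54
red [253. 190.] [466. 264.] [23. 27.] -6.0 60.3 832
```

```bash
cat >> h.py <<'E'
def need(x,y,z,jaw=-90,tilt=0):
    s,R=st();j=np.radians(jaw);t=np.radians(tilt)
    X=np.array([np.sin(t),0,-np.cos(t)]);Z=np.array([np.cos(j),np.sin(j),0]);Z-=X*(Z@X);Z/=np.linalg.norm(Z)
    G=np.c_[X,np.cross(Z,X),Z]
    rv=Ro.from_matrix(G@R.T).as_rotvec(); d=np.array([x,y,z])-s['eef_pos']
    print('need off mm',d.round(1),'dist %.0f'%np.linalg.norm(d),'rot',rv.round(3),'|%.3f|'%np.linalg.norm(rv))
E
python3 -m jog '{"grip":[1,1,1,1,1],"offset":[[0,-0.03,0.03],[0.018,-0.042,0.015],[0.018,-0.042,0.005],[0.018,-0.045,0.005],[0.02,-0.04,0]],"rot":[[0,0,-0.147],[0,0,-0.147],[0,0,-0.147],[0,0,-0.147],[0,0,-0.147]]}'
python3 -m jog '{"grip":[1,1,1,1,1],"offset":[[0.01,-0.02,0],[0,0,0],[0,0,0],[0,0,0],[0,0,0]],"rot":[[0,0,-0.147],[0,0,-0.147],[0,0,-0.147],[0,0,-0.147],[0,0,-0.147]]}'
python3 -c "
from h import *
need(640,38.3,180,tilt=22)"
```

```text
clock: 5.7
eef_pos: [538.9, 61.8, 217.5]
eef_rot: [2.171, 1.56, 1.317]
wrist_force: [0.3, 1.2, 0.9]
finger_gap: 91.8
clock: 6.2
eef_pos: [549.1, 34.0, 208.7]
eef_rot: [-2.828, 1.562, 1.851]
wrist_force: [-0.6, 0.3, 0.8]
finger_gap: 94.0
t 6.2 p [549.1  34.  208.7] x [-0.002  0.008 -1.   ] jaw -92.0 jz -0.008 gap 94.0 F [-0.6  0.3  0.8] q6 1.59
need off mm [ 90.9   4.3 -28.7] dist 95 rot [-0.015 -0.386  0.032] |0.388|
```

```bash
python3 -m jog '{"grip":[1,1,1,1,1],"offset":[[0.03,0.002,-0.01],[0.03,0.002,-0.01],[0.03,0.0,-0.01],[0,0,0],[0,0,0]],"rot":[[-0.005,-0.129,0.01],[-0.005,-0.129,0.01],[-0.005,-0.129,0.01],[0,0,0],[0,0,0]]}' >/dev/null
python3 - <<'E'
from h import *
need(673.5,38.3,95.5,tilt=22)
c=grab('wrist');save(c,'w2.png')
for b in blobs(c,'white',300,zr=(60,150)):print(*b)
E
```

```text
t 6.7 p [639.   37.5 170.5] x [ 0.374 -0.001 -0.927] jaw -90.4 jz -0.002 gap 94.3 F [-0.2 -0.6  0.5] q6 1.58
need off mm [ 34.5   0.8 -75. ] dist 83 rot [-0.002 -0.001  0.008] |0.008|
white [253. 187.] [668.6  37.2] [ 52. 120.] -0.1 116.1 11679
white [409. 178.] [668.5 -76.2] [ 52. 121.] -0.3 118.5 10325
```

View pics/w2.png

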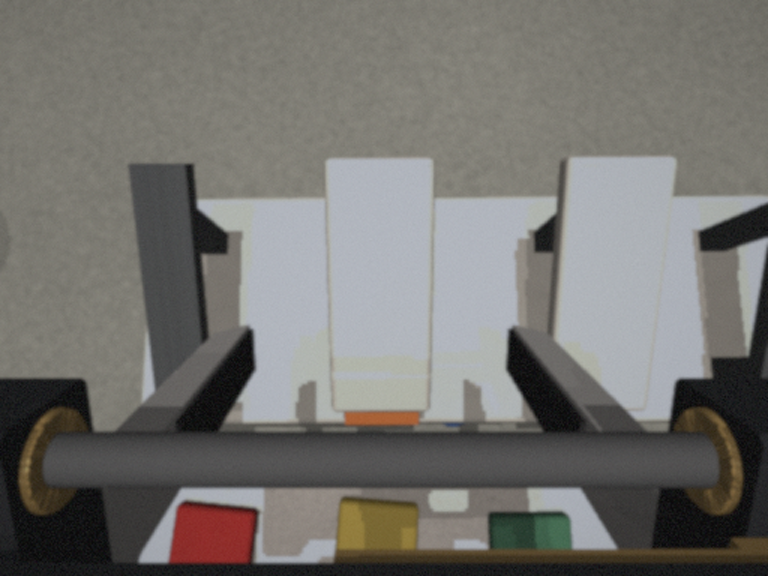

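The wrist picture shows done1 centred at (380,285) between the fingers, at y=37. Descending along the tilted tool axis, gripping and lifting.

```bash
python3 -m jog '{"grip":[1,1,1,1,1],"offset":[[0.014,-0.001,-0.03],[0.013,0,-0.028],[0.007,0,-0.015],[0,0,0],[0,0,0]],"rot":[[0,0,0],[0,0,0],[0,0,0],[0,0,0],[0,0,0]]}'
python3 -m jog '{"grip":[-1,-1,-1,-1,-1],"offset":[[0,0,0],[0,0,0],[0,0,0],[0,0,0],[0,0,0]],"rot":[[0,0,0],[0,0,0],[0,0,0],[0,0,0],[0,0,0]]}' 40
python3 -c "
from h import *
need(673.5,38.3,95.5,tilt=22)"
```

```text
clock: 7.25
eef_pos: [672.3, 36.2, 98.3]
eef_rot: [1.576, 1.197, -0.004]
wrist_force: [0.1, -0.5, 0.5]
finger_gap: 94.3
clock: 7.75
eef_pos: [672.5, 36.2, 102.9]
eef_rot: [1.577, 1.194, -0.004]
wrist_force: [0.1, 0.3, 0.6]
finger_gap: 57.6
t 7.8 p [672.5  36.2 102.9] x [ 0.368 -0.001 -0.93 ] jaw -90.5 jz -0.002 gap 57.6 F [0.1 0.3 0.6] q6 1.58
need off mm [ 1.   2.1 -7.4] dist 8 rot [-0.002 -0.007  0.009] |0.012|
```

```bash
python3 -m jog '{"grip":[-0.2,-0.2,-1,-1,-1],"offset":[[0.002,0,-0.006],[0,0,-0.001],[0,0,-0.001],[0,0,-0.001],[0,0,-0.001]],"rot":[[0,0,0],[0,0,0],[0,0,0],[0,0,0],[0,0,0]]}' 40
python3 -m jog '{"grip":[-1,-1,-1,-1,-1],"offset":[[0,0,-0.001],[0,0,0],[-0.005,0,0.025],[-0.005,0,0.035],[-0.01,0,0.04]],"rot":[[0,0,0],[0,0,0],[0,0,0],[0,0,0],[0,0,0]]}' 40
python3 - <<'E'
from h import *
s,R=st();c=grab('wrist')
for b in blobs(c,'white',300,zr=(60,250)):print(*b)
c=grab('top')
for b in blobs(c,'brown',1000):print(*b)
E
```

```text
clock: 8.25
eef_pos: [675.4, 36.3, 98.8]
eef_rot: [1.575, 1.189, -0.004]
wrist_force: [-12.5, 0.1, 14.9]
finger_gap: 51.4
clock: 8.75
eef_pos: [652.1, 36.2, 193.1]
eef_rot: [1.574, 1.201, -0.005]
wrist_force: [-0.0, -0.8, -0.3]
finger_gap: 51.4
t 8.8 p [652.1  36.2 193.1] x [ 0.361 -0.002 -0.933] jaw -90.5 jz -0.001 gap 51.4 F [-0.  -0.8 -0.3] q6 1.58
white [254. 200.] [665.   35.5] [52. 83.] -0.2 217.3 17060
white [394. 191.] [673.7 -76.1] [ 51. 114.] -0.2 120.6 7929
brown [408. 179.] [ 482.3 -371.7] [169. 180.] 3.9 11.3 3419
```

Held (51.4 mm gap). The board is at (482,-371.5), yaw about 4°. Carrying done1 to the board's -y half.

```bash
python3 -m jog '{"grip":[-1,-1,-1,-1,-1],"offset":[[-0.017,-0.04,0.01],[-0.017,-0.045,0],[-0.017,-0.045,0],[-0.017,-0.045,0],[-0.017,-0.045,0]],"rot":[[0,0,0],[0,0.12,0],[0,0.12,0],[0,0.12,0],[0,0.02,0]]}' 
python3 -m jog '{"grip":[-1,-1,-1,-1,-1],"offset":[[-0.017,-0.045,0],[-0.017,-0.045,0],[-0.017,-0.045,-0.01],[-0.017,-0.04,-0.02],[-0.015,-0.03,-0.02]],"rot":[[0,0,0.035],[0,0,0.035],[0,0,0],[0,0,0],[0,0,0]]}' 
python3 -c "
from h import *
need(485.6,-413.5,60,jaw=-86)"
```

```text
clock: 9.35
eef_pos: [565.3, -184.9, 206.3]
eef_rot: [-1.848, 1.554, 2.864]
wrist_force: [-0.7, 0.5, -1.3]
finger_gap: 51.6
clock: 9.85
eef_pos: [478.8, -398.9, 150.9]
eef_rot: [-1.842, 1.551, 2.943]
wrist_force: [-0.2, 1.0, -1.5]
finger_gap: 51.6
t 9.8 p [ 478.8 -398.9  150.9] x [-0.019  0.004 -1.   ] jaw -85.9 jz -0.005 gap 51.6 F [-0.2  1.  -1.5] q6 0.75
need off mm [  6.8 -14.6 -90.9] dist 92 rot [-0.004 -0.019 -0.002] |0.020|
```

```bash
python3 -m jog '{"grip":[-1,-1,-1,-1,-1],"offset":[[0.007,-0.014,-0.03],[0,0,-0.03],[0,0,-0.03],[0,0,0],[0,0,0]],"rot":[[0,-0.019,0],[0,0,0],[0,0,0],[0,0,0],[0,0,0]]}'
python3 - <<'E'
from h import *
c=grab('wrist');need(485.6,-413.5,15,jaw=-86)
m=mask(c['hsv'],'white');m[:,:]&=(c['range_z']>0).astype(np.uint8)*255
z=c['P'][:,:,2];m[(z<50)|(z>120)]=0
Q=c['P'][m>0];A=np.c_[Q[:,:2],np.ones(len(Q))];pl=np.linalg.lstsq(A,Q[:,2],rcond=None)[0];print(len(Q),'slope',np.degrees(pl[:2]).round(1),Q.mean(0).round(1),Q.min(0),Q.max(0))
for b in blobs(c,'brown',1000):print(*b)
E
```

```text
clock: 10.35
eef_pos: [480.7, -417.1, 49.7]
eef_rot: [-2.642, 1.56, 2.135]
wrist_force: [0.1, 0.9, -0.7]
finger_gap: 51.5
t 10.4 p [ 480.6 -416.9   49.6] x [-0.006  0.01  -1.   ] jaw -86.3 jz -0.010 gap 51.7 F [ 0.5 -0.9 -1.9] q6 0.73
need off mm [  5.    3.4 -34.6] dist 35 rot [-0.01  -0.006  0.005] |0.013|
17181 slope [-0.4  0.6] [ 499.8 -416.5   66.3] [ 412.71578367 -443.84163057   62.32524105] [ 544.36859021 -388.23257312   68.83507571]
brown [158. 143.] [ 501.2 -372.4] [139. 169.] 93.9 12.8 31833
```

```bash
python3 -m jog '{"grip":[-1,-1,-1,-1,-1],"offset":[[0.006,0.004,-0.018],[0,0,-0.012],[0,0,-0.006],[0,0,-0.002],[0,0,0]],"rot":[[-0.01,0,0],[0,0,0],[0,0,0],[0,0,0],[0,0,0]]}' 
python3 -c "
from h import *
need(485.6,-413.5,14,jaw=-86)"
```

```text
clock: 10.9
eef_pos: [488.9, -414.6, 16.4]
eef_rot: [-0.087, 1.565, -1.592]
wrist_force: [-0.5, 0.5, -0.7]
finger_gap: 51.6
t 10.9 p [ 488.9 -414.6   16.4] x [-0.    -0.006 -1.   ] jaw -86.2 jz 0.006 gap 51.6 F [-0.5  0.5 -0.7] q6 0.75
need off mm [-3.3  1.1 -2.4] dist 4 rot [ 0.006 -0.     0.004] |0.007|
```

```bash
python3 -m jog '{"grip":[-1,0.4,0.4,0.4,0.4],"offset":[[0,0,-0.003],[0,0,-0.002],[0,0,0],[0,0,0.01],[0,0,0.04]],"rot":[[0,0,0],[0,0,0],[0,0,0],[0,0,0],[0,0,0]]}' 
python3 -m jog '{"grip":[0.4,0.4,0.4,1,1],"offset":[[0,0,0.045],[0,0,0.045],[0.01,0.04,0.03],[0.017,0.046,0.01],[0.017,0.046,0]],"rot":[[0,0,0],[0,0,0],[0,0,0],[0,0,-0.035],[0,0,-0.035]]}'
python3 - <<'E'
from h import *
need(655,-76,180,tilt=22);c=grab('top')
for b in blobs(c,'brown',1000):print(*b)
for b in blobs(c,'white',100):
    if b[2][0]<800 and b[2][1]<0: print(*b)
E
```

```text
clock: 11.4
eef_pos: [487.4, -413.9, 59.8]
eef_rot: [-1.189, 1.566, -2.694]
wrist_force: [0.1, -0.7, 0.0]
finger_gap: 65.5
clock: 11.9
eef_pos: [530.4, -285.3, 203.6]
eef_rot: [0.507, 1.561, -1.077]
wrist_force: [0.8, 0.2, 0.1]
finger_gap: 78.3
t 11.9 p [ 530.4 -285.3  203.6] x [ 0.005 -0.009 -1.   ] jaw -90.8 jz 0.009 gap 78.3 F [0.8 0.2 0.1] q6 1.03
need off mm [124.6 209.3 -23.6] dist 245 rot [ 0.006 -0.379  0.016] |0.379|
white [319. 112.] [ 670.9 -111.5] [126. 147.] -2.8 33.1 1829
white [354. 117.] [ 670.6 -219.9] [ 27. 145.] -6.3 29.5 252
white [286. 116.] [670.7 -15.2] [ 74. 144.] -1.0 29.7 1156
white [473. 304.] [ 120.6 -552.3] [166. 254.] -0.9 49.1 2878
```

```bash
python3 -m jog '{"grip":[1,1,1,1,1],"offset":[[0.024,0.042,-0.004],[0.024,0.042,-0.004],[0.024,0.042,-0.004],[0.024,0.042,-0.004],[0.024,0.042,-0.004]],"rot":[[0,-0.126,0.005],[0,-0.126,0.005],[0,-0.126,0.005],[0,0,0],[0,0,0]]}'
python3 - <<'E'
from h import *
c=grab('wrist');need(674,-76,95.5,tilt=22)
for b in blobs(c,'white',300,zr=(60,150)):print(*b)
E
```

```text
clock: 12.45
eef_pos: [651.7, -68.4, 189.7]
eef_rot: [1.556, 1.166, -0.015]
wrist_force: [-0.1, -0.6, 0.2]
finger_gap: 94.1
t 12.5 p [653.8 -62.5 188.9] x [ 0.394 -0.003 -0.919] jaw -89.9 jz 0.005 gap 94.0 F [ 1.4  4.6 -1.5] q6 1.34
need off mm [ 20.2 -13.5 -93.4] dist 97 rot [ 0.005  0.021 -0.002] |0.021|
white [262. 209.] [671.7 -76.2] [ 52. 120.] -0.1 116.4 9966
```

```bash
python3 -m jog '{"grip":[1,1,1,1,1],"offset":[[0.003,-0.009,-0.025],[0.007,-0.004,-0.03],[0.007,0,-0.025],[0.003,0,-0.012],[0,0,-0.002]],"rot":[[0,0.02,0],[0,0,0],[0,0,0],[0,0,0],[0,0,0]]}' 
python3 -c "
from h import *
need(674,-76,95.5,tilt=22)"
```

```text
clock: 13.0
eef_pos: [676.3, -71.6, 97.2]
eef_rot: [1.556, 1.181, -0.004]
wrist_force: [1.1, -0.4, -1.0]
finger_gap: 94.2
t 13.0 p [676.3 -71.6  97.2] x [ 0.38  -0.002 -0.925] jaw -89.5 jz 0.006 gap 94.2 F [ 1.1 -0.4 -1. ] q6 1.30
need off mm [-2.3 -4.4 -1.7] dist 5 rot [ 0.006  0.006 -0.01 ] |0.013|
```

```bash
python3 -m jog '{"grip":[0.1,-0.2,-0.3,-1,-1],"offset":[[-0.002,-0.004,-0.002],[0,0,-0.001],[0,0,-0.001],[0,0,-0.001],[0,0,-0.001]],"rot":[[0,0,0],[0,0,0],[0,0,0],[0,0,0],[0,0,0]]}' 40
python3 -m jog '{"grip":[-1,-1,-1,-1,-1],"offset":[[0,0,-0.001],[0,0,0],[-0.003,0,0.025],[-0.005,0,0.035],[-0.01,0,0.04]],"rot":[[0,0,0],[0,0,0],[0,0,0],[0,0,0],[0,0,0]]}' 40
python3 - <<'E'
from h import *
s,R=st();c=grab('wrist')
for b in blobs(c,'white',300,zr=(60,250)):print(*b)
c=grab('top');save(c,'top2.png')
for b in blobs(c,'brown',1000)+blobs(c,'white',100):print(*b)
E
```

```text
clock: 13.5
eef_pos: [675.1, -76.7, 95.9]
eef_rot: [1.553, 1.175, -0.007]
wrist_force: [0.8, -0.1, -0.5]
finger_gap: 57.1
clock: 14.0
eef_pos: [654.0, -75.9, 190.6]
eef_rot: [1.559, 1.187, -0.001]
wrist_force: [0.6, -0.3, -0.6]
finger_gap: 51.7
t 14.0 p [654.  -75.9 190.6] x [ 0.374 -0.    -0.927] jaw -89.5 jz 0.004 gap 51.7 F [ 0.6 -0.3 -0.6] q6 1.31
white [254. 199.] [667.7 -76.5] [52. 86.] -0.1 218.1 17804
brown [403. 180.] [ 482.4 -372.1] [172. 179.] 4.2 11.2 2548
white [151.  97.] [711.9 362.6] [71. 72.] 12.0 119.6 525
white [249. 117.] [671.2  94.7] [ 81. 147.] 1.7 29.5 1236
white [282. 117.] [671.1 -17.8] [ 80. 143.] -1.3 29.6 485
white [219. 119.] [669.6 181.6] [ 24. 144.] 1.7 29.4 360
white [ 46. 108.] [720.2 714.1] [ 30. 281.] 90.0 1.8 782
white [424. 175.] [ 489.  -414.4] [ 52. 129.] 4.1 25.0 737
white [247. 182.] [479.6 103.7] [157. 233.] 88.9 2.5 1815
white [353. 189.] [ 469.3 -210.7] [ 16. 156.] -5.4 2.4 156
white [473. 304.] [ 120.7 -552. ] [167. 254.] -0.9 49.2 2886
```

done1 lies flat on the board at (489,-414). Carrying done2 to (479,-330).

```bash
python3 -m jog '{"grip":[-1,-1,-1,-1,-1],"offset":[[-0.02,-0.02,0.01],[-0.025,-0.04,0],[-0.025,-0.043,0],[-0.025,-0.043,-0.005],[-0.025,-0.043,-0.01]],"rot":[[0,0,0],[0,0.12,0],[0,0.12,0],[0,0.12,0.02],[0,0.015,0.02]]}' 
python3 -m jog '{"grip":[-1,-1,-1,-1,-1],"offset":[[-0.02,-0.03,-0.03],[-0.01,-0.01,-0.03],[0,0,-0.03],[0,0,-0.01],[0,0,0]],"rot":[[0,0,0.02],[0,0,0],[0,0,0],[0,0,0],[0,0,0]]}' 
python3 -c "
from h import *
need(479.5,-329.5,14,jaw=-86)"
```

```text
clock: 14.6
eef_pos: [534.0, -263.2, 191.9]
eef_rot: [2.062, 1.564, 0.55]
wrist_force: [-0.2, 0.2, -1.7]
finger_gap: 51.8
clock: 15.1
eef_pos: [498.8, -309.3, 84.0]
eef_rot: [2.891, 1.565, 1.395]
wrist_force: [0.1, -0.2, -0.9]
finger_gap: 51.4
t 15.1 p [ 498.8 -309.3   84. ] x [ 0.001  0.006 -1.   ] jaw -85.7 jz -0.006 gap 51.4 F [ 0.1 -0.2 -0.9] q6 0.87
need off mm [-19.3 -20.2 -70. ] dist 75 rot [-0.006  0.001 -0.005] |0.008|
```

```bash
python3 -m jog '{"grip":[-1,-1,-1,-1,-1],"offset":[[-0.01,-0.01,-0.025],[-0.008,-0.009,-0.02],[0,0,-0.012],[0,0,-0.004],[0,0,-0.001]],"rot":[[0,0,0],[0,0,0],[0,0,0],[0,0,0],[0,0,0]]}'
python3 - <<'E'
from h import *
need(479.5,-329.5,14,jaw=-86);c=grab('wrist')
for b in blobs(c,'white',300,zr=(15,250)):print(*b)
E
```

```text
clock: 15.6
eef_pos: [485.0, -328.3, 25.8]
eef_rot: [1.658, 1.563, 0.165]
wrist_force: [0.2, -0.1, -0.4]
finger_gap: 51.6
t 15.6 p [ 485.  -328.3   25.8] x [ 0.008  0.001 -1.   ] jaw -85.5 jz -0.001 gap 51.6 F [ 0.2 -0.1 -0.4] q6 0.83
need off mm [ -5.5  -1.2 -11.8] dist 13 rot [-0.001  0.008 -0.009] |0.012|
white [254. 188.] [ 506.  -327.3] [52. 86.] 3.8 45.5 15018
white [417. 177.] [ 515.9 -413.7] [52. 72.] 3.6 26.6 10071
```

```bash
python3 -m jog '{"grip":[-1,-1,-1,0.3,0.3],"offset":[[-0.004,-0.001,-0.009],[0,0,-0.004],[0,0,-0.002],[0,0,-0.001],[0,0,0]],"rot":[[0,0,0],[0,0,0],[0,0,0],[0,0,0],[0,0,0]]}' 
python3 -m jog '{"grip":[0.3,0.3,0.3,1,1],"offset":[[0,0,0.01],[0,0,0.035],[0,0,0.045],[0,0.035,0.04],[0,0.04,0.01]],"rot":[[0,0,0],[0,0,0],[0,0,0],[0,0,-0.035],[0,0,-0.035]]}'
python3 - <<'E'
from h import *
c=grab('wrist');need(450,-174,90,jaw=-96)
for b in blobs(c,'white',300,zr=(15,250)):print(*b)
for b in blobs(c,'brown',1000):print(*b)
E
```

```text
clock: 16.15
eef_pos: [483.5, -330.7, 12.9]
eef_rot: [1.191, 1.556, -0.3]
wrist_force: [-0.5, 0.5, 0.6]
finger_gap: 60.2
clock: 16.65
eef_pos: [481.8, -258.3, 155.4]
eef_rot: [1.368, 1.558, -0.198]
wrist_force: [0.7, 0.2, 0.6]
finger_gap: 73.6
t 16.7 p [ 482.1 -253.3  155.8] x [ 0.012 -0.001 -1.   ] jaw -89.7 jz 0.001 gap 77.7 F [2.2 2.5 2.5] q6 1.01
need off mm [-32.1  79.3 -65.8] dist 108 rot [ 0.002  0.012 -0.109] |0.110|
white [117.  29.] [ 616.4 -135.9] [ 41. 183.] 90.2 30.7 7071
white [421. 175.] [ 486.9 -415.1] [ 52. 129.] 3.9 26.6 7482
white [330. 163.] [ 489.4 -329.2] [ 51. 114.] 4.2 26.6 5305
brown [364. 163.] [ 481.3 -373.5] [170. 179.] 3.8 12.6 12938
```

Both finished panels lie flat on the board, centres about (482,-415) and (482,-329). Next is the blue panel.

```bash
python3 -m jog '{"grip":[1,1,1,1,1],"offset":[[-0.005,0.03,-0.02],[-0.005,0.03,-0.02],[-0.002,0.01,-0.02],[0,0,-0.01],[0,0,-0.001]],"rot":[[0,0.012,-0.055],[0,0,-0.055],[0,0,0],[0,0,0],[0,0,0]]}'
python3 - <<'E'
from h import *
c=grab('wrist')
for b in blobs(c,'blue',300,zr=(5,250))+blobs(c,'brown',100,zr=(5,25)):print(*b)
need(468,-176.7,5,jaw=-96.3)
E
```

```text
clock: 17.2
eef_pos: [470.7, -179.4, 88.4]
eef_rot: [1.007, 1.562, -0.671]
wrist_force: [1.1, -1.4, 0.1]
finger_gap: 94.2
blue [252. 183.] [ 480.4 -180.6] [ 49. 104.] -5.9 17.7 8563
brown [446. 140.] [ 478.9 -333.8] [ 92. 178.] 3.8 12.6 11713
brown [253. 266.] [ 416.5 -173.9] [21. 50.] 83.6 18.1 1483
brown [ 85. 273.] [426.1 -38.5] [ 8. 17.] 128.1 18.3 118
brown [358. 361.] [ 312.2 -259.2] [11. 39.] 83.3 10.9 331
t 17.2 p [ 470.9 -179.7   88.8] x [ 0.007 -0.006 -1.   ] jaw -96.2 jz 0.005 gap 93.8 F [-0.9  1.3  0. ] q6 1.24
need off mm [ -2.9   3.  -83.8] dist 84 rot [ 0.006  0.007 -0.002] |0.009|
```

```bash
python3 -m jog '{"grip":[1,1,1,1,0.2],"offset":[[-0.003,0.001,-0.03],[0,0,-0.03],[0,0,-0.018],[0,0,-0.005],[0,0,-0.001]],"rot":[[0.006,0.007,0],[0,0,0],[0,0,0],[0,0,0],[0,0,0]]}' 
python3 -c "
from h import *
need(468,-179,5,jaw=-96.3)"
```

```text
clock: 17.75
eef_pos: [471.3, -183.7, 7.4]
eef_rot: [1.301, 1.562, -0.38]
wrist_force: [-0.3, 0.0, 0.5]
finger_gap: 89.2
t 17.8 p [ 471.3 -183.7    7.4] x [ 0.008 -0.003 -1.   ] jaw -96.3 jz 0.002 gap 89.2 F [-0.3  0.   0.5] q6 1.24
need off mm [-3.3  4.7 -2.4] dist 6 rot [0.003 0.008 0.001] |0.008|
```

```bash
python3 -m jog '{"grip":[0.1,-0.2,-0.3,-1,-1],"offset":[[-0.003,0.004,-0.003],[0,0,-0.001],[0,0,-0.001],[0,0,-0.001],[0,0,-0.001]],"rot":[[0,0,0],[0,0,0],[0,0,0],[0,0,0],[0,0,0]]}' 40
python3 -m jog '{"grip":[-1,-1,-1,-1,-1],"offset":[[0,0,0],[0,0,0],[0,0,0.03],[0,0,0.045],[0.01,0,0.045]],"rot":[[0,0,0],[0,0,0],[0,0,0],[0,-0.1,0.03],[0,-0.1,0.03]]}' 40
python3 - <<'E'
from h import *
need(655,-181.5,150,tilt=22);c=grab('wrist');
for b in blobs(c,'blue',300,zr=(25,250)):print(*b)
E
```

```text
clock: 18.25
eef_pos: [470.0, -180.7, 3.8]
eef_rot: [1.278, 1.557, -0.404]
wrist_force: [-7.5, 3.9, 18.4]
finger_gap: 51.4
clock: 18.75
eef_pos: [477.9, -179.1, 121.6]
eef_rot: [1.647, 1.363, 0.028]
wrist_force: [2.2, -0.2, -1.0]
finger_gap: 51.4
t 18.8 p [ 477.9 -179.1  121.6] x [ 0.206  0.006 -0.979] jaw -92.7 jz -0.016 gap 51.4 F [ 2.2 -0.2 -1. ] q6 1.06
need off mm [177.1  -2.4  28.4] dist 179 rot [-0.02  -0.177  0.045] |0.184|
blue [253. 200.] [ 493.4 -180.5] [52. 88.] -2.7 139.6 16517
```

```bash
python3 -m jog '{"grip":[-1,-1,-1,-1,-1],"offset":[[0.03,0,0.02],[0.045,0,0.015],[0.045,0,0.01],[0.04,0,0],[0.02,0,0]],"rot":[[-0.01,-0.09,0.02],[-0.01,-0.09,0.025],[0,0,0],[0,0,0],[0,0,0]]}'
python3 - <<'E'
from h import *
need(678,-181.5,104,tilt=22);c=grab('wrist');save(c,'w3.png')
P=c['P'];m=mask(c['hsv'],'blue')>0;m&=(P[:,:,2]>100)
Q=P[m];r=Q-np.array([612,-181.5,75]);c2,s2=np.cos(np.radians(22)),np.sin(np.radians(22))
s=r[:,0]*c2+r[:,2]*s2;n=-r[:,0]*s2+r[:,2]*c2;print('s',np.percentile(s,[1,99]).round(1),'n',np.percentile(n,[2,50,98]).round(1),'slope',np.polyfit(s,n,1)[0].round(3),'y',np.percentile(Q[:,1],[1,99]).round(1))
e=manip.read_state()['eef_pos']-np.array([612,-181.5,75]);print('tcp s n',e[0]*c2+e[2]*s2,-e[0]*s2+e[2]*c2)
E
```

```text
clock: 19.3
eef_pos: [666.1, -181.2, 180.1]
eef_rot: [1.551, 1.155, -0.018]
wrist_force: [-1.0, -1.2, -1.8]
finger_gap: 51.8
t 19.3 p [ 666.1 -181.2  180.1] x [ 0.404 -0.007 -0.915] jaw -90.0 jz 0.008 gap 51.8 F [-1.  -1.2 -1.8] q6 1.10
need off mm [ 11.9  -0.3 -76.1] dist 77 rot [0.008 0.032 0.   ] |0.033|
s [ 64.3 152. ] n [89.9 91.5 93.1] slope 0.017 y [-205.9 -157.1]
tcp s n 90.81927097274846 76.63928218414081
```

View pics/w3.png

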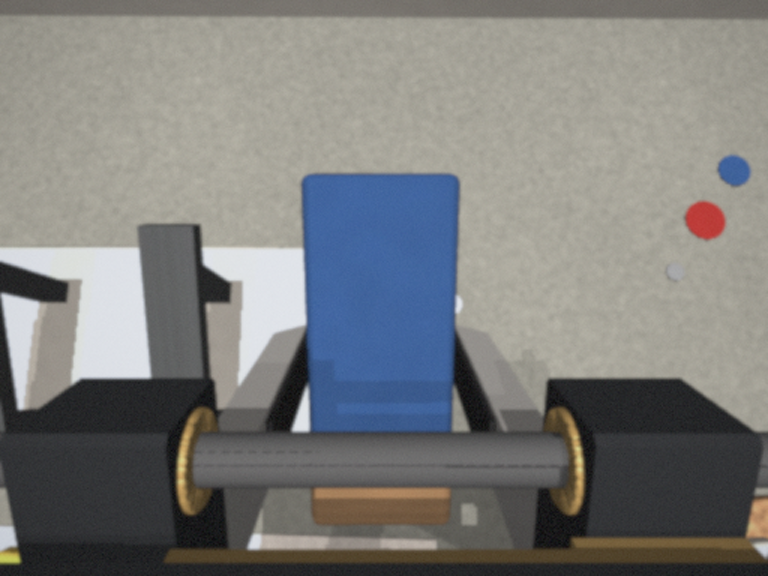

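The panel is square in the grip; its far end is 62 mm past the TCP, so the taped end is 68 mm behind it. Lowering onto rest3.

```bash
python3 -m jog '{"grip":[-1,-1,-1,-1,-1],"offset":[[0.004,0,-0.022],[0.004,0,-0.022],[0.003,0,-0.012],[0,0,-0.003],[0,0,-0.001]],"rot":[[0.008,0.022,0],[0,0,0],[0,0,0],[0,0,0],[0,0,0]]}'
python3 -c "
from h import *
need(679,-181.5,104,tilt=22)"
```

```text
clock: 19.85
eef_pos: [679.1, -180.7, 116.4]
eef_rot: [1.572, 1.18, 0.002]
wrist_force: [-1.0, -0.7, -0.7]
finger_gap: 51.4
t 19.9 p [ 679.1 -180.7  116.4] x [ 0.381  0.001 -0.925] jaw -90.0 jz -0.001 gap 51.4 F [-1.  -0.7 -0.7] q6 1.09
need off mm [ -0.1  -0.8 -12.4] dist 12 rot [-0.001  0.007 -0.001] |0.007|
```

```bash
python3 -m jog '{"grip":[-1,-1,-1,-1,-1],"offset":[[0,-0.001,-0.007],[0,0,-0.004],[0,0,-0.003],[0,0,-0.001],[0,0,-0.001]],"rot":[[0,0.006,0],[0,0,0],[0,0,0],[0,0,0],[0,0,0]]}'
python3 -c "
from h import *
need(679,-181.5,104,tilt=22)"
```

```text
clock: 20.35
eef_pos: [679.6, -182.2, 103.9]
eef_rot: [1.568, 1.182, -0.002]
wrist_force: [-9.4, 1.8, 8.3]
finger_gap: 51.7
t 20.4 p [ 679.6 -182.2  103.9] x [ 0.379 -0.001 -0.925] jaw -90.0 jz 0.001 gap 51.7 F [-9.4  1.8  8.3] q6 1.09
need off mm [-0.6  0.7  0.1] dist 1 rot [ 0.001  0.005 -0.   ] |0.005|
```

Contact at about 12 N. Releasing and backing off.

```bash
python3 -m jog '{"grip":[-1,0.3,0.3,0.3,0.3],"offset":[[0,0,0],[0,0,-0.001],[0,0,-0.001],[-0.005,0,0.013],[-0.014,0,0.035]],"rot":[[0,0,0],[0,0,0],[0,0,0],[0,0,0],[0,0,0]]}'
python3 -m jog '{"grip":[1,1,1,1,1],"offset":[[-0.016,0,0.04],[-0.014,0,0.035],[0,0,0],[0,0,0],[0,0,0]],"rot":[[0,0,0],[0,0,0],[0,0,0],[0,0,0],[0,0,0]]}'
cat >> h.py <<'E'
def chk(n,y0,cam='wrist',x0=612):
    c=grab(cam);P=c['P'];m=(mask(c['hsv'],n)>0)&(P[:,:,2]>70)&(abs(P[:,:,1]-y0)<60)
    Q=P[m];r=Q-np.array([x0,y0,75]);c2,s2=np.cos(np.radians(22)),np.sin(np.radians(22))
    s=r[:,0]*c2+r[:,2]*s2;k=-r[:,0]*s2+r[:,2]*c2
    a=np.polyfit(s,r[:,1],1)
    q=cv2.minAreaRect(np.c_[s,r[:,1]].astype(np.float32))
    print(n,cam,'s',np.percentile(s,[1,99]).round(1),'n top',np.percentile(k,[2,50,98]).round(1),'slope',np.polyfit(s,k,1)[0].round(3),'y',np.percentile(r[:,1],[1,99]).round(1),[np.round(x,1) for x in q],len(Q));return c
E
python3 - <<'E'
from h import *
st();c=chk('blue',-181.5);save(c,'w4.png')
E
```

```text
clock: 20.85
eef_pos: [659.2, -181.7, 147.8]
eef_rot: [1.573, 1.187, 0.003]
wrist_force: [0.1, -0.7, 0.5]
finger_gap: 61.0
clock: 21.35
eef_pos: [627.2, -182.2, 234.2]
eef_rot: [1.563, 1.178, -0.008]
wrist_force: [-0.1, 0.1, 0.2]
finger_gap: 93.3
t 21.4 p [ 627.2 -182.2  234.2] x [ 0.383 -0.003 -0.924] jaw -90.0 jz 0.003 gap 93.3 F [-0.1  0.1  0.2] q6 1.10
blue wrist s [ 33.8 135.1] n top [13.9 15.3 16.8] slope -0.001 y [-24.9  22.5] [array([84.1, -1.1]), array([103.7,  48.6]), np.float64(0.1)] 5872
```

View pics/w4.png

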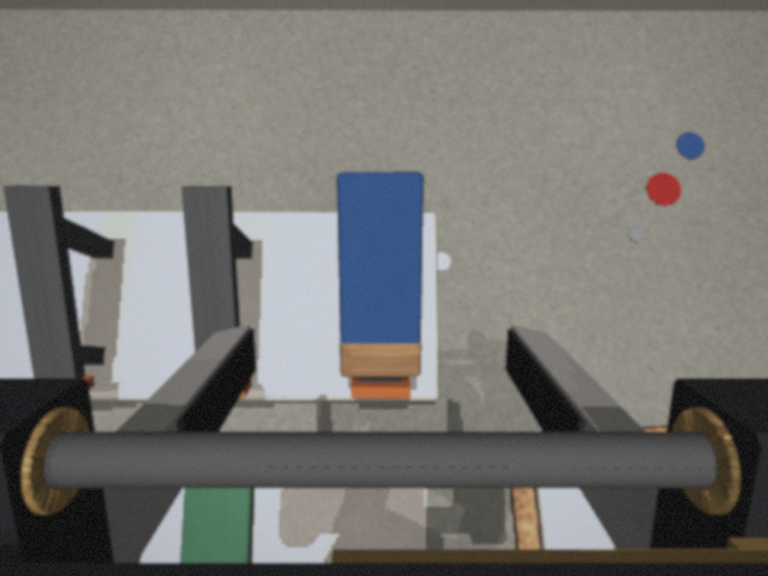

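Blue lies flat on rest3, at y=-1 mm, square, about 5-6 mm from the lip: panel (380,270), lip (380,388). Next is green.

```bash
python3 -m jog '{"grip":[1,1,1,1,1],"offset":[[-0.04,0.02,0.01],[-0.04,0.025,-0.01],[-0.035,0.03,-0.02],[-0.02,0.03,-0.035],[-0.01,0.015,-0.04]],"rot":[[0,0.13,0],[0,0.13,0],[0,0.13,0],[0,0,0.015],[0,0,0]]}'
python3 -m jog '{"grip":[1,1,1,1,1],"offset":[[0,0,-0.03],[0,0,-0.015],[0,0,-0.001],[0,0,-0.001],[0,0,-0.001]],"rot":[[0,0,0],[0,0,0],[0,0,0],[0,0,0],[0,0,0]]}'
python3 - <<'E'
from h import *
c=grab('wrist')
for b in blobs(c,'green',300,zr=(5,50))+blobs(c,'brown',100,zr=(5,25)):print(*b)
need(470,-57,5,jaw=-89.5)
E
```

```text
clock: 21.9
eef_pos: [478.1, -61.1, 135.5]
eef_rot: [-1.249, 1.555, -2.806]
wrist_force: [1.7, 0.2, -0.6]
finger_gap: 94.0
clock: 22.4
eef_pos: [473.4, -57.6, 79.0]
eef_rot: [-1.507, 1.543, -3.061]
wrist_force: [-0.3, 0.8, -0.1]
finger_gap: 93.8
brown [ 96. 252.] [427.9  59.1] [21. 28.] 84.9 18.2 649
brown [253. 268.] [418.3 -58.3] [22. 50.] 90.7 18.0 1543
t 22.4 p [473.5 -57.7  79. ] x [-0.028 -0.002 -1.   ] jaw -89.0 jz 0.002 gap 93.7 F [-0.1 -0.1 -0.3] q6 1.37
need off mm [ -3.5   0.7 -74. ] dist 74 rot [ 0.002 -0.028 -0.008] |0.029|
```

```bash
python3 -m jog '{"grip":[1,1,1,1,0.6],"offset":[[-0.004,0,-0.03],[0,0,-0.025],[0,0,-0.014],[0,0,-0.005],[0,0,-0.001]],"rot":[[0.002,-0.028,-0.008],[0,0,0],[0,0,0],[0,0,0],[0,0,0]]}' 
python3 -c "
from h import *
need(470,-57.5,4.5,jaw=-89.5)"
```

```text
clock: 22.95
eef_pos: [472.7, -58.9, 6.0]
eef_rot: [1.368, 1.56, -0.196]
wrist_force: [0.6, -0.8, 0.9]
finger_gap: 89.1
t 22.9 p [472.7 -58.9   6. ] x [ 0.01  -0.002 -1.   ] jaw -89.6 jz 0.002 gap 89.1 F [ 0.6 -0.8  0.9] q6 1.36
need off mm [-2.7  1.4 -1.5] dist 3 rot [0.002 0.01  0.001] |0.010|
```

```bash
python3 -m jog '{"grip":[0.1,-0.2,-0.3,-1,-1],"offset":[[-0.002,0.001,-0.002],[0,0,-0.001],[0,0,-0.0005],[0,0,-0.0005],[0,0,-0.0005]],"rot":[[0,0,0],[0,0,0],[0,0,0],[0,0,0],[0,0,0]]}' 40
python3 -m jog '{"grip":[-1,-1,-1,-1,-1],"offset":[[0,0,0],[0,0,0],[0,0,0.03],[0,0,0.045],[0.01,0,0.045]],"rot":[[0,0,0],[0,0,0],[0,0,0],[0,-0.11,0],[0,-0.11,0]]}' 40
python3 -m jog '{"grip":[-1,-1,-1,-1,-1],"offset":[[0.03,-0.003,0.025],[0.045,-0.003,0.02],[0.045,-0.003,0.01],[0.04,-0.003,0],[0.02,-0.001,0]],"rot":[[0,-0.09,0],[0,-0.075,0],[0,0,0],[0,0,0],[0,0,0]]}'
cat >> h.py <<'E'
COL['green']=[((50,70,25),(90,255,255))]
def held(n,y0):
    c=chk(n,y0);e=manip.read_state()['eef_pos']-np.array([612,y0,75]);a=np.radians(22)
    print('tcp s %.1f n %.1f'%(e[0]*np.cos(a)+e[2]*np.sin(a),-e[0]*np.sin(a)+e[2]*np.cos(a)))
E
python3 - <<'E'
from h import *
need(678,-72,104,tilt=22);held('green',-72)
E
```

```text
clock: 23.45
eef_pos: [472.3, -58.2, 4.1]
eef_rot: [1.366, 1.556, -0.197]
wrist_force: [-3.1, 0.6, 7.8]
finger_gap: 51.7
clock: 23.95
eef_pos: [479.9, -57.5, 121.9]
eef_rot: [1.56, 1.342, -0.003]
wrist_force: [1.9, 1.0, -0.6]
finger_gap: 51.9
clock: 24.45
eef_pos: [664.7, -71.2, 187.3]
eef_rot: [1.555, 1.155, -0.009]
wrist_force: [-0.5, 0.3, -1.7]
finger_gap: 51.8
t 24.4 p [664.7 -71.2 187.3] x [ 0.404 -0.003 -0.915] jaw -89.7 jz 0.006 gap 51.8 F [-0.5  0.3 -1.7] q6 1.32
need off mm [ 13.3  -0.8 -83.3] dist 84 rot [ 0.006  0.031 -0.006] |0.033|
green wrist s [ 65.2 153.1] n top [96.7 98.2 99.8] slope 0.014 y [-24.2  24.9] [array([108.6,   0.6]), array([54.9, 90.7]), np.float64(89.6)] 16620
tcp s 92.2 n 83.8
```

```bash
python3 -m jog '{"grip":[-1,-1,-1,-1,-1],"offset":[[0.004,-0.001,-0.025],[0.003,0,-0.025],[0.003,0,-0.015],[0,0,-0.004],[0,0,-0.001]],"rot":[[0.006,0.022,-0.006],[0,0,0],[0,0,0],[0,0,0],[0,0,0]]}'
python3 -c "
from h import *
need(677.5,-72,103.5,tilt=22)"
```

```text
clock: 25.0
eef_pos: [676.5, -72.1, 114.2]
eef_rot: [1.571, 1.179, 0.0]
wrist_force: [-0.1, 0.3, -0.4]
finger_gap: 51.7
t 25.0 p [676.5 -72.1 114.2] x [ 0.382  0.    -0.924] jaw -90.0 jz -0.000 gap 51.7 F [-0.1  0.3 -0.4] q6 1.32
need off mm [  1.    0.1 -10.7] dist 11 rot [-0.     0.008 -0.   ] |0.008|
```

```bash
python3 -m jog '{"grip":[-1,-1,-1,-1,-1],"offset":[[0,0,-0.005],[0,0,-0.004],[0,0,-0.002],[0,0,-0.001],[0,0,-0.001]],"rot":[[0,0.007,0],[0,0,0],[0,0,0],[0,0,0],[0,0,0]]}'
python3 -c "
from h import *
need(677.5,-72,103.5,tilt=22)"
```

```text
clock: 25.5
eef_pos: [677.3, -72.3, 103.7]
eef_rot: [1.569, 1.182, -0.002]
wrist_force: [0.5, -0.2, -0.6]
finger_gap: 51.5
t 25.5 p [677.3 -72.3 103.7] x [ 0.379 -0.001 -0.925] jaw -90.0 jz 0.001 gap 51.5 F [ 0.5 -0.2 -0.6] q6 1.31
need off mm [ 0.2  0.3 -0.2] dist 0 rot [ 0.001  0.005 -0.   ] |0.005|
```

```bash
python3 -m jog '{"grip":[-1,0.3,0.3,0.3,0.3],"offset":[[0,0,-0.002],[0,0,-0.001],[0,0,-0.001],[-0.005,0,0.013],[-0.014,0,0.035]],"rot":[[0,0,0],[0,0,0],[0,0,0],[0,0,0],[0,0,0]]}'
python3 -m jog '{"grip":[1,1,1,1,1],"offset":[[-0.016,0,0.04],[-0.014,0,0.035],[0,0,0],[0,0,0],[0,0,0]],"rot":[[0,0,0],[0,0,0],[0,0,0],[0,0,0],[0,0,0]]}'
python3 - <<'E'
from h import *
st();c=chk('green',-72);save(c,'w5.png')
E
python3 -m jog '{"grip":[1,1,1,1,1],"offset":[[-0.04,0.022,0.005],[-0.04,0.025,-0.01],[-0.03,0.025,-0.02],[-0.02,0.015,-0.035],[-0.01,0.01,-0.04]],"rot":[[0,0.13,0],[0,0.13,0],[0,0.125,0],[0,0,-0.045],[0,0,-0.04]]}'
python3 -m jog '{"grip":[1,1,1,1,1],"offset":[[0,0,-0.03],[0,0,-0.015],[0,0,-0.001],[0,0,-0.001],[0,0,-0.001]],"rot":[[0,0,0],[0,0,0],[0,0,0],[0,0,0],[0,0,0]]}'
python3 - <<'E'
from h import *
c=grab('wrist')
for b in blobs(c,'yellow',300,zr=(5,50))+blobs(c,'brown',100,zr=(5,25)):print(*b)
need(478.8,46.5,5,jaw=-94.8)
E
```

```text
clock: 26.0
eef_pos: [657.0, -72.0, 147.1]
eef_rot: [1.571, 1.186, 0.001]
wrist_force: [0.8, 0.6, -0.5]
finger_gap: 61.2
clock: 26.5
eef_pos: [625.1, -72.3, 233.1]
eef_rot: [1.566, 1.177, -0.005]
wrist_force: [-0.0, 0.6, -0.4]
finger_gap: 92.9
t 26.5 p [625.1 -72.3 233.1] x [ 0.384 -0.002 -0.923] jaw -90.0 jz 0.002 gap 92.9 F [-0.   0.6 -0.4] q6 1.32
green wrist s [ 31.4 132.8] n top [13.8 15.2 16.7] slope 0.004 y [-24.7  23.5] [array([82.9,  1.1]), array([106.7, 108.3]), np.float64(48.1)] 5968
clock: 27.05
eef_pos: [481.0, 26.2, 129.1]
eef_rot: [-1.109, 1.561, -2.769]
wrist_force: [1.0, 1.2, -0.8]
finger_gap: 93.7
clock: 27.55
eef_pos: [476.0, 28.0, 72.2]
eef_rot: [-1.347, 1.547, -3.005]
wrist_force: [0.8, 0.2, -0.2]
finger_gap: 94.0
yellow [229. 179.] [490.9  43.4] [ 50. 106.] -4.9 17.8 10224
brown [230. 267.] [427.   48.7] [22. 50.] 85.1 18.1 1649
brown [ 73. 276.] [429.2 165.3] [17. 26.] 83.7 18.3 472
t 27.6 p [476.1  28.   72.2] x [-0.023 -0.003 -1.   ] jaw -95.0 jz 0.005 gap 94.2 F [-0.3  0.6  0.5] q6 1.64
need off mm [  2.7  18.5 -67.2] dist 70 rot [ 0.003 -0.023  0.004] |0.024|
```

View pics/w5.png

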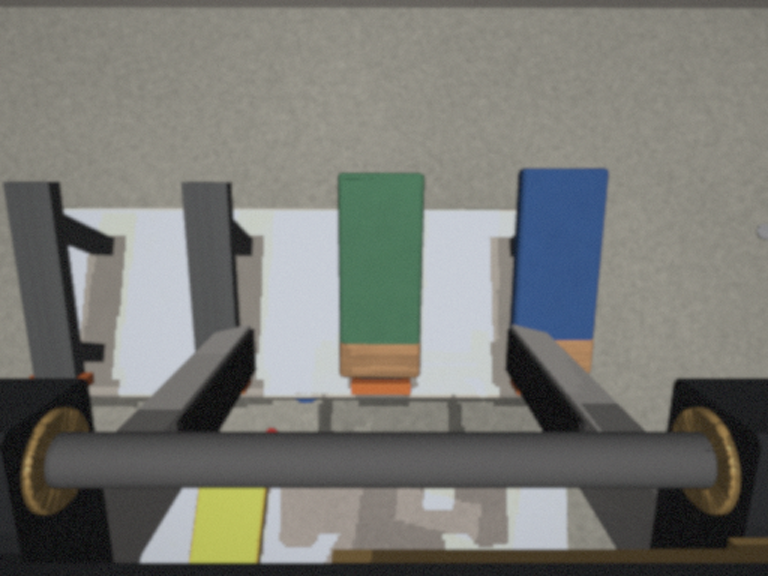

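Green is flat and centred on rest2, about 3.5 mm from the lip (panel at (381,270), lip at (380,386)). Next is yellow.

```bash
python3 -m jog '{"grip":[1,1,1,1,0.6],"offset":[[0.002,0.014,-0.027],[0,0.002,-0.023],[0,0,-0.012],[0,0,-0.004],[0,0,-0.001]],"rot":[[0.003,-0.023,0.004],[0,0,0],[0,0,0],[0,0,0],[0,0,0]]}' 
python3 -c "
from h import *
need(478.8,44.5,4.5,jaw=-94.8)"
```

```text
clock: 28.1
eef_pos: [481.5, 43.9, 7.4]
eef_rot: [1.645, 1.562, -0.011]
wrist_force: [-0.3, 0.2, 0.1]
finger_gap: 89.1
t 28.1 p [481.5  43.9   7.4] x [ 0.009 -0.    -1.   ] jaw -94.9 jz -0.001 gap 89.1 F [-0.3  0.2  0.1] q6 1.67
need off mm [-2.7  0.6 -2.9] dist 4 rot [0.    0.009 0.001] |0.009|
```

```bash
python3 -m jog '{"grip":[0.1,-0.2,-0.3,-1,-1],"offset":[[-0.002,0.001,-0.003],[0,0,-0.001],[0,0,-0.0005],[0,0,-0.0005],[0,0,-0.0005]],"rot":[[0,0,0],[0,0,0],[0,0,0],[0,0,0],[0,0,0]]}' 40
python3 -m jog '{"grip":[-1,-1,-1,-1,-1],"offset":[[0,0,0],[0,0,0],[0,0,0.03],[0,0,0.045],[0.01,0,0.045]],"rot":[[0,0,0],[0,0,0],[0,0,0],[0,-0.11,0.045],[0,-0.11,0.04]]}' 40
python3 -m jog '{"grip":[-1,-1,-1,-1,-1],"offset":[[0.03,-0.001,0.025],[0.045,-0.001,0.02],[0.045,-0.001,0.01],[0.035,-0.001,0],[0.015,-0.001,0]],"rot":[[0,-0.09,0],[0,-0.075,0],[0,0,0],[0,0,0],[0,0,0]]}'
python3 - <<'E'
from h import *
need(677.5,38.3,103.5,tilt=22);held('yellow',38.3)
E
```

```text
clock: 28.6
eef_pos: [480.9, 44.6, 4.1]
eef_rot: [1.648, 1.558, -0.008]
wrist_force: [-4.4, 0.6, 8.6]
finger_gap: 51.7
clock: 29.1
eef_pos: [488.5, 44.4, 122.0]
eef_rot: [1.611, 1.344, 0.042]
wrist_force: [0.8, -0.2, -0.5]
finger_gap: 51.7
clock: 29.6
eef_pos: [663.5, 39.5, 187.6]
eef_rot: [1.59, 1.157, 0.025]
wrist_force: [-0.3, 0.6, -1.2]
finger_gap: 51.7
t 29.6 p [663.5  39.5 187.6] x [ 0.402  0.01  -0.915] jaw -89.6 jz -0.008 gap 51.7 F [-0.3  0.6 -1.2] q6 1.56
need off mm [ 14.   -1.2 -84.1] dist 85 rot [-0.008  0.03  -0.007] |0.032|
yellow wrist s [ 64.  152.4] n top [ 97.4  99.  100.6] slope 0.015 y [-24.   25.4] [array([107.7,   0.7]), array([90.5, 51.9]), np.float64(0.2)] 16805
tcp s 90.7 n 84.7
```

```bash
python3 -m jog '{"grip":[-1,-1,-1,-1,-1],"offset":[[0.004,-0.001,-0.025],[0.004,0,-0.025],[0.003,0,-0.015],[0,0,-0.004],[0,0,-0.001]],"rot":[[-0.006,0.022,-0.006],[0,0,0],[0,0,0],[0,0,0],[0,0,0]]}'
python3 -c "
from h import *
need(677.5,38.3,103.5,tilt=22)"
```

```text
clock: 30.15
eef_pos: [674.6, 38.3, 115.0]
eef_rot: [1.576, 1.18, 0.004]
wrist_force: [-0.1, -0.5, -0.5]
finger_gap: 51.3
t 30.1 p [674.6  38.3 115. ] x [ 0.381  0.002 -0.925] jaw -90.0 jz -0.002 gap 51.3 F [-0.1 -0.5 -0.5] q6 1.57
need off mm [  2.9  -0.  -11.5] dist 12 rot [-0.002  0.007 -0.   ] |0.007|
```

```bash
python3 -m jog '{"grip":[-1,-1,-1,-1,-1],"offset":[[0.003,0,-0.006],[0,0,-0.004],[0,0,-0.002],[0,0,-0.001],[0,0,-0.001]],"rot":[[0,0.007,0],[0,0,0],[0,0,0],[0,0,0],[0,0,0]]}'
python3 -c "
from h import *
need(677.5,38.3,103.5,tilt=22)"
```

```text
clock: 30.65
eef_pos: [678.6, 38.4, 103.6]
eef_rot: [1.575, 1.183, 0.005]
wrist_force: [-8.4, -0.0, 10.8]
finger_gap: 51.3
t 30.6 p [678.6  38.4 103.6] x [ 0.378  0.002 -0.926] jaw -90.0 jz -0.002 gap 51.3 F [-8.4 -0.  10.8] q6 1.57
need off mm [-1.1 -0.1 -0.1] dist 1 rot [-0.002  0.004 -0.   ] |0.004|
```

```bash
python3 -m jog '{"grip":[-1,0.3,0.3,0.3,0.3],"offset":[[0,0,0],[0,0,-0.001],[0,0,-0.001],[-0.005,0,0.013],[-0.014,0,0.035]],"rot":[[0,0,0],[0,0,0],[0,0,0],[0,0,0],[0,0,0]]}'
python3 -m jog '{"grip":[1,1,1,1,1],"offset":[[-0.016,0,0.04],[-0.014,0,0.035],[0,0,0],[0,0,0],[0,0,0]],"rot":[[0,0,0],[0,0,0],[0,0,0],[0,0,0],[0,0,0]]}'
python3 - <<'E'
from h import *
st();c=chk('yellow',38.3)
E
python3 -m jog '{"grip":[1,1,1,1,1],"offset":[[-0.04,0.025,0.005],[-0.04,0.03,-0.01],[-0.03,0.03,-0.02],[-0.02,0.015,-0.035],[-0.01,0.01,-0.04]],"rot":[[0,0.13,0],[0,0.13,0],[0,0.125,0],[0,0,-0.05],[0,0,-0.05]]}'
python3 -m jog '{"grip":[1,1,1,1,1],"offset":[[0,0,-0.03],[0,0,-0.015],[0,0,-0.001],[0,0,-0.001],[0,0,-0.001]],"rot":[[0,0,0],[0,0,0],[0,0,0],[0,0,0],[0,0,0]]}'
python3 - <<'E'
from h import *
c=grab('wrist')
for b in blobs(c,'red',300,zr=(5,50))+blobs(c,'brown',100,zr=(5,25)):print(*b)
need(477.5,151,5,jaw=-96)
E
```

```text
clock: 31.15
eef_pos: [657.9, 38.3, 147.0]
eef_rot: [1.576, 1.189, 0.005]
wrist_force: [-0.5, 0.1, -0.1]
finger_gap: 61.0
clock: 31.65
eef_pos: [625.9, 38.4, 233.3]
eef_rot: [1.576, 1.18, 0.005]
wrist_force: [0.3, -0.0, 0.1]
finger_gap: 93.5
t 31.6 p [625.9  38.4 233.3] x [ 0.381  0.002 -0.924] jaw -90.0 jz -0.002 gap 93.5 F [ 0.3 -0.   0.1] q6 1.57
yellow wrist s [ 30.8 134.2] n top [13.6 15.1 16.6] slope -0.001 y [-24.6  24. ] [array([82.2, -0.4]), array([ 50.1, 105.8]), np.float64(89.9)] 6124
clock: 32.2
eef_pos: [482.8, 149.6, 129.7]
eef_rot: [-1.46, 1.56, -3.137]
wrist_force: [1.1, 0.8, -0.4]
finger_gap: 93.7
clock: 32.7
eef_pos: [477.8, 150.3, 72.3]
eef_rot: [-1.334, 1.545, -3.01]
wrist_force: [0.4, 0.2, 0.2]
finger_gap: 93.9
red [251. 183.] [488.6 150.3] [ 49. 106.] -6.3 17.7 9964
brown [251. 269.] [425.8 157. ] [23. 50.] 83.9 18.1 1708
t 32.8 p [477.9 150.3  72.3] x [-0.025 -0.003 -1.   ] jaw -96.0 jz 0.006 gap 93.6 F [-0.6  0.  -0.2] q6 1.91
need off mm [ -0.4   0.7 -67.3] dist 67 rot [ 0.003 -0.025  0.001] |0.025|
```

```bash
python3 -m jog '{"grip":[1,1,1,1,0.6],"offset":[[-0.002,0.001,-0.027],[0,0,-0.023],[0,0,-0.012],[0,0,-0.006],[0,0,-0.001]],"rot":[[0.003,-0.025,0],[0,0,0],[0,0,0],[0,0,0],[0,0,0]]}' 
python3 -c "
from h import *
need(477.5,151.5,4.5,jaw=-96)"
```

```text
clock: 33.25
eef_pos: [479.2, 151.6, 5.5]
eef_rot: [1.876, 1.561, 0.199]
wrist_force: [0.3, -0.2, 0.1]
finger_gap: 88.8
t 33.2 p [479.2 151.6   5.5] x [ 0.009  0.002 -1.   ] jaw -96.1 jz -0.003 gap 88.8 F [ 0.3 -0.2  0.1] q6 1.91
need off mm [-1.7 -0.1 -1. ] dist 2 rot [-0.002  0.009  0.002] |0.010|
```

```bash
python3 -m jog '{"grip":[0.1,-0.2,-0.3,-1,-1],"offset":[[-0.001,0,-0.001],[0,0,-0.001],[0,0,-0.0005],[0,0,-0.0005],[0,0,-0.0005]],"rot":[[0,0,0],[0,0,0],[0,0,0],[0,0,0],[0,0,0]]}' 40
python3 -m jog '{"grip":[-1,-1,-1,-1,-1],"offset":[[0,0,0],[0,0,0],[0,0,0.03],[0,0,0.045],[0.01,0,0.045]],"rot":[[0,0,0],[0,0,0],[0,0,0],[0,-0.11,0.055],[0,-0.11,0.05]]}' 40
python3 -m jog '{"grip":[-1,-1,-1,-1,-1],"offset":[[0.03,-0.001,0.025],[0.045,-0.001,0.02],[0.045,-0.001,0.01],[0.035,0,0],[0.015,0,0]],"rot":[[0,-0.09,0],[0,-0.075,0],[0,0,0],[0,0,0],[0,0,0]]}'
python3 - <<'E'
from h import *
need(677.5,148.5,103.5,tilt=22);held('red',148.5)
E
```

```text
clock: 33.75
eef_pos: [479.7, 152.0, 4.5]
eef_rot: [1.883, 1.557, 0.205]
wrist_force: [-3.5, -1.0, 7.7]
finger_gap: 51.9
clock: 34.25
eef_pos: [487.3, 151.0, 122.0]
eef_rot: [1.624, 1.344, 0.054]
wrist_force: [1.1, 1.0, 0.1]
finger_gap: 51.8
clock: 34.75
eef_pos: [662.0, 148.6, 187.5]
eef_rot: [1.604, 1.158, 0.038]
wrist_force: [0.0, 0.2, -0.9]
finger_gap: 51.5
t 34.8 p [662.  148.6 187.5] x [ 0.401  0.015 -0.916] jaw -89.5 jz -0.013 gap 51.5 F [ 0.   0.2 -0.9] q6 1.80
need off mm [ 15.5  -0.1 -84. ] dist 85 rot [-0.013  0.029 -0.008] |0.033|
red wrist s [ 62.7 150.1] n top [ 97.4  99.  100.6] slope 0.015 y [-24.9  24. ] [array([ 1.057e+02, -1.000e-01]), array([89.7, 52.7]), np.float64(0.1)] 16394
tcp s 89.2 n 85.1
```

```bash
python3 -m jog '{"grip":[-1,-1,-1,-1,-1],"offset":[[0.005,0,-0.025],[0.005,0,-0.025],[0.005,0,-0.015],[0,0,-0.004],[0,0,-0.001]],"rot":[[-0.013,0.022,-0.008],[0,0,0],[0,0,0],[0,0,0],[0,0,0]]}'
python3 -c "
from h import *
need(678,148.5,103.5,tilt=22)"
```

```text
clock: 35.3
eef_pos: [677.3, 148.4, 114.6]
eef_rot: [1.57, 1.182, -0.001]
wrist_force: [0.5, -0.2, -1.5]
finger_gap: 51.6
t 35.3 p [677.3 148.4 114.6] x [ 0.379 -0.    -0.925] jaw -90.0 jz 0.000 gap 51.6 F [ 0.5 -0.2 -1.5] q6 1.83
need off mm [  0.7   0.1 -11.1] dist 11 rot [0.    0.005 0.001] |0.005|
```

```bash
python3 -m jog '{"grip":[-1,-1,-1,-1,-1],"offset":[[0.001,0,-0.006],[0,0,-0.004],[0,0,-0.002],[0,0,-0.001],[0,0,-0.001]],"rot":[[0,0.005,0],[0,0,0],[0,0,0],[0,0,0],[0,0,0]]}'
python3 -c "
from h import *
need(678,148.5,103.5,tilt=22)"
```

```text
clock: 35.8
eef_pos: [678.9, 148.7, 104.0]
eef_rot: [1.572, 1.182, 0.001]
wrist_force: [-11.4, -2.0, 11.1]
finger_gap: 51.8
t 35.8 p [678.9 148.7 104. ] x [ 0.379  0.    -0.926] jaw -90.0 jz -0.001 gap 51.8 F [-11.4  -2.   11.1] q6 1.83
need off mm [-0.9 -0.2 -0.5] dist 1 rot [-0.001  0.004  0.   ] |0.004|
```

```bash
python3 -m jog '{"grip":[-1,0.3,0.3,0.3,0.3],"offset":[[0,0,0],[0,0,-0.001],[0,0,-0.001],[-0.005,0,0.013],[-0.014,0,0.035]],"rot":[[0,0,0],[0,0,0],[0,0,0],[0,0,0],[0,0,0]]}'
python3 -m jog '{"grip":[1,1,1,1,1],"offset":[[-0.016,0,0.04],[-0.014,0,0.035],[0,0,0],[0,0,0],[0,0,0]],"rot":[[0,0,0],[0,0,0],[0,0,0],[0,0,0],[0,0,0]]}'
python3 - <<'E'
from h import *
st();c=chk('red',148.5)
E
python3 -m jog '{"grip":[1,1,1,0.2,0.2],"offset":[[-0.04,0.025,0.01],[-0.04,0.03,0],[-0.035,0.03,-0.01],[-0.02,0.02,-0.02],[-0.01,0.01,-0.02]],"rot":[[0,0.13,0],[0,0.13,0],[0,0.125,0],[0,0,0.148],[0,0,0.148]]}'
python3 -m jog '{"grip":[0.2,0.2,0.2,0.2,0.2],"offset":[[0,0,0],[0,0,0],[0,0,0],[0,0,0],[0,0,0]],"rot":[[0,0,0.148],[0,0,0.148],[0,0,0.148],[0,0,0.148],[0,0,0.148]]}'
python3 - <<'E'
from h import *
st()
for n in('top','scene'):
    c=grab(n);save(c,n+'3.png')
    for b in blobs(c,'brown',1000)+blobs(c,'white',400)+blobs(c,'red')+blobs(c,'blue')+blobs(c,'yellow')+blobs(c,'green'):
        if 380<b[2][0]<800 and abs(b[2][1])<560: print(*b)
    for a,y in(('red',148.5),('yellow',38.3),('green',-72),('blue',-181.5)): chk(a,y,n)
E
```

```text
clock: 36.3
eef_pos: [658.4, 148.2, 147.9]
eef_rot: [1.57, 1.188, -0.002]
wrist_force: [0.6, 0.0, 0.4]
finger_gap: 61.0
clock: 36.8
eef_pos: [626.4, 148.6, 234.3]
eef_rot: [1.575, 1.178, 0.004]
wrist_force: [-0.1, 0.2, -0.1]
finger_gap: 93.1
t 36.8 p [626.4 148.6 234.3] x [ 0.383  0.001 -0.924] jaw -90.0 jz -0.002 gap 93.1 F [-0.1  0.2 -0.1] q6 1.82
red wrist s [ 31.6 133.5] n top [13.6 15.1 16.6] slope -0.001 y [-24.   23.5] [array([82.1, -0.5]), array([104.7,  49.4]), np.float64(0.2)] 5879
clock: 37.35
eef_pos: [476.9, 265.1, 189.4]
eef_rot: [-1.467, 1.557, -2.74]
wrist_force: [1.0, -0.1, 0.0]
finger_gap: 81.2
clock: 37.85
eef_pos: [473.2, 265.8, 179.7]
eef_rot: [-1.653, 1.542, -2.176]
wrist_force: [-0.2, -0.3, -0.2]
finger_gap: 56.0
t 37.9 p [473.2 265.8 179.7] x [-0.017 -0.024 -1.   ] jaw -30.0 jz -0.002 gap 56.0 F [-0.2 -0.3 -0.2] q6 0.98
brown [407. 181.] [ 482.  -371.7] [170. 179.] 3.7 11.2 1701
white [151.  97.] [711.8 362. ] [71. 71.] 66.6 119.8 506
white [287. 116.] [671.  -19.8] [ 65. 143.] -2.0 29.7 897
white [325. 116.] [ 670.2 -131. ] [ 62. 146.] -3.3 29.4 833
white [24
[... 1654 characters left out ...]
n [361. 175.] [488.  420.7] [39. 42.] 114.5 103.1 116
green [244. 254.] [685.8 -71.9] [ 49. 102.] -0.5 124.1 386
red scene s [ 33.8 137.9] n top [ 3.1 14.4 17.9] slope -0.034 y [-25.   24.8] [array([84.5, -0.1]), array([ 51. , 109.3]), np.float64(89.6)] 377
yellow scene s [ 29.2 137.9] n top [ 3.3 14.3 18.1] slope -0.598 y [-24.6  25.3] [array([-22.1,  10.4]), array([ 59.3, 323.5]), np.float64(84.8)] 409
green scene s [ 32.8 136.4] n top [ 3.4 14.6 18.1] slope -0.036 y [-24.2  23.9] [array([84.5,  0. ]), array([ 49.8, 107. ]), np.float64(89.7)] 386
blue scene s [ 35.6 139.3] n top [ 4.8 14.6 18. ] slope -0.028 y [-22.7  23.6] [array([85.8,  0.7]), array([ 47.4, 109.6]), np.float64(89.5)] 386
```

View pics/top3.png

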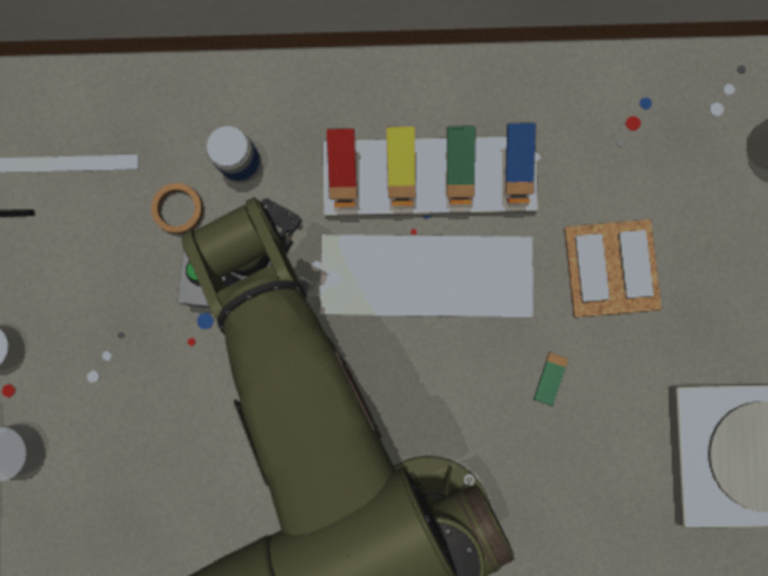

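View pics/scene3.png

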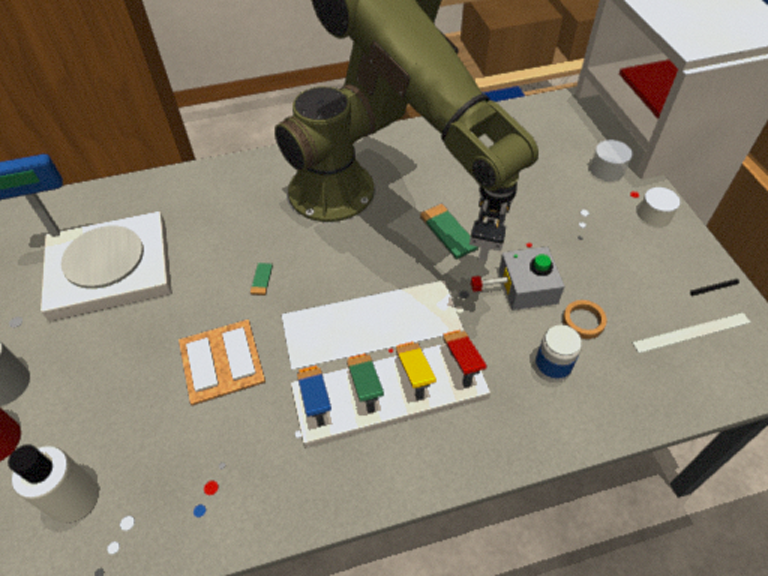

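All panels are in place: rack row at (342..520, 165) with tape at the lip, whites on the board at (592,267) and (637,264). I'll confirm the lip datum from the first top image before pushing home.

Run:
```python
from h import *
a=np.radians(22)
def ext(c,t):
    P=c['P']
    for y in(148.5,38.3,-72,-181.5):
        m=(P[:,:,2]>60)&(P[:,:,2]<160)&(P[:,:,0]>590)&(P[:,:,0]<760)&(abs(P[:,:,1]-y)<10)
        r=P[m]-np.array([612,y,75]);s=r[:,0]*np.cos(a)+r[:,2]*np.sin(a);n=-r[:,0]*np.sin(a)+r[:,2]*np.cos(a)
        g=(n>-8)&(n<24);print(t,y,'s',np.percentile(s[g],[0.5,99,99.9]).round(1),'n %.1f'%np.median(n[g]))
ext(cam1('top1.npz'),'start');c=grab('top');ext(c,'now')
save(c,'lips.png',6,(215,70,365,145))
s,R=st()
```

```text
start 148.5 s [ -7.6 128.4 130.4] n -0.4
start 38.3 s [ -7.1 131.7 131.9] n 13.0
start -72 s [ -6.7 131.8 131.9] n 13.4
start -181.5 s [ -6.5 128.  128.7] n 0.0
now 148.5 s [ -7.4 136.9 137.2] n 13.4
now 38.3 s [ -7.2 137.1 137.4] n 13.3
now -72 s [ -7.  134.4 134.7] n 13.0
now -181.5 s [ -7.1 137.  137.4] n 13.3
t 38.4 p [473.4 266.  181.1] x [-0.015 -0.023 -1.   ] jaw -30.4 jz -0.001 gap 56.2 F [-0.4 -0.5  0.3] q6 0.99
```

View pics/lips.png

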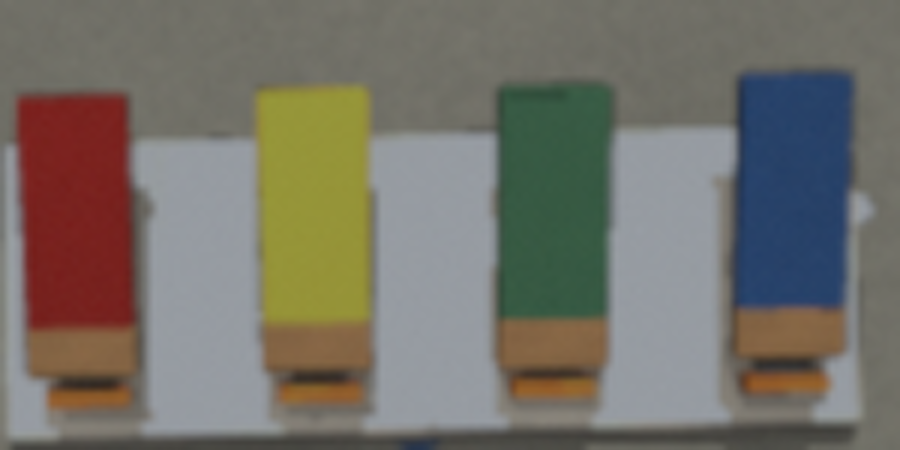

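The bare rails ended at s≈129-130, so the datum holds. The panels sit 4-7 mm off the lip, within the 12 mm limit. Gripping the knob to push it home.

```bash
python3 -m jog '{"grip":[0.2,0.2,0.2,0.2,0.2],"offset":[[-0.003,0,-0.02],[-0.002,0,-0.02],[-0.001,-0.001,-0.02],[0,0,-0.005],[0,0,-0.001]],"rot":[[0,0,0.139],[0,0,0.139],[0,-0.015,0.139],[0.02,0,0],[0,0,0]]}'
python3 - <<'E'
from h import *
c=grab('wrist');need(466,264,36,jaw=-6.5)
for b in blobs(c,'red',zr=(20,80)):print(*b)
E
```

```text
clock: 38.9
eef_pos: [467.8, 265.3, 114.4]
eef_rot: [-0.02, 1.558, -0.127]
wrist_force: [0.1, -0.2, 0.5]
finger_gap: 56.8
t 39.0 p [467.8 265.3 114.5] x [ 0.013 -0.002 -1.   ] jaw -6.1 jz 0.013 gap 56.1 F [-0.5  0.7 -0.5] q6 0.56
need off mm [ -1.8  -1.3 -78.5] dist 79 rot [ 0.002  0.013 -0.007] |0.015|
red [251. 205.] [466.3 263.7] [23. 28.] -6.5 60.3 1270
```

```bash
python3 -m jog '{"grip":[0.2,0.2,0.2,0.2,0.2],"offset":[[-0.002,-0.001,-0.03],[0,0,-0.028],[0,0,-0.015],[0,0,-0.004],[0,0,-0.001]],"rot":[[0,0.013,0],[0,0,0],[0,0,0],[0,0,0],[0,0,0]]}'
python3 -m jog '{"grip":[-1,-1,-1,-1,-1],"offset":[[0,0,-0.001],[0,0,-0.001],[0,0,-0.001],[0,0,-0.001],[0,0,-0.001]],"rot":[[0,0,0],[0,0,0],[0,0,0],[0,0,0],[0,0,0]]}' 30
python3 -m jog '{"grip":[-1,-1,-1,-1,-1],"offset":[[0.001,0.008,-0.001],[0.001,0.008,-0.001],[0.001,0.008,-0.001],[0.001,0.006,-0.001],[0.001,0.004,-0.001]],"rot":[[0,0,0],[0,0,0],[0,0,0],[0,0,0],[0,0,0]]}'
python3 -m jog '{"grip":[-1,-1,-1,-1,-1],"offset":[[0.0005,0.004,0],[0,0.003,0],[0,0.002,0],[0,0.001,0],[0,0,0]],"rot":[[0,0,0],[0,0,0],[0,0,0],[0,0,0],[0,0,0]]}'
```

```text
clock: 39.45
eef_pos: [469.3, 265.5, 39.9]
eef_rot: [0.411, 1.564, 0.289]
wrist_force: [0.3, -0.1, 1.1]
finger_gap: 56.4
clock: 39.95
eef_pos: [466.9, 266.8, 39.4]
eef_rot: [1.346, 1.567, 1.22]
wrist_force: [4.9, -3.4, 7.1]
finger_gap: 29.4
clock: 40.45
eef_pos: [471.2, 301.6, 39.3]
eef_rot: [1.695, 1.568, 1.568]
wrist_force: [-9.3, -2.6, 11.1]
finger_gap: 29.5
clock: 40.95
eef_pos: [471.6, 306.0, 39.6]
eef_rot: [-1.833, 1.562, -1.96]
wrist_force: [-0.5, 3.1, -4.4]
finger_gap: 29.3
```

```bash
python3 -m jog '{"grip":[-1,-1,-1,-1,-1],"offset":[[0,0.003,0],[0,0.003,0],[0,0.003,0],[0,0.003,0],[0,0.002,0]],"rot":[[0,0,0],[0,0,0],[0,0,0],[0,0,0],[0,0,0]]}'
python3 -m jog '{"grip":[0.2,0.2,0.2,0.2,0.2],"offset":[[0,0,0],[0,0,0],[0,0,0],[0,0,0.02],[0,0,0.04]],"rot":[[0,0,0],[0,0,0],[0,0,0],[0,0,0],[0,0,0]]}'
python3 -m jog '{"grip":[0.2,0.2,-1,-1,-1],"offset":[[0,0,0.045],[0,-0.01,0.03],[0,0,0],[0,0,0],[0,0,0]],"rot":[[0,0,0],[0,0,0],[0,0,0],[0,0,0],[0,0,0]]}'
python3 - <<'E'
from h import *
c=grab('wrist');st()
P=c['P'];z=P[:,:,2]
for b in blobs(c,'red',zr=(20,80))+blobs(c,'green',zr=(80,125)):print(*b)
m=(z>68)&(z<82)&(P[:,:,1]>320)
Q=P[m];n=np.array([.116,.993]);print('face',np.percentile(Q[:,:2]@n,1),'box z',np.median(Q[:,2]))
for b in blobs(c,'red',zr=(20,80)): print('knob dist',np.percentile(Q[:,:2]@n,0.5)-b[2]@n)
E
```

```text
clock: 41.45
eef_pos: [471.8, 308.2, 39.3]
eef_rot: [-1.733, 1.538, -1.861]
wrist_force: [-2.8, -16.0, 4.4]
finger_gap: 29.3
clock: 41.95
eef_pos: [470.1, 307.9, 96.8]
eef_rot: [-1.855, 1.534, -1.984]
wrist_force: [0.8, -0.3, 1.0]
finger_gap: 56.2
clock: 42.45
eef_pos: [470.8, 299.8, 179.0]
eef_rot: [-1.715, 1.541, -1.842]
wrist_force: [-0.8, 0.4, -0.2]
finger_gap: 35.9
t 42.5 p [470.7 299.8 178.6] x [-0.009 -0.029 -1.   ] jaw -7.3 jz -0.005 gap 31.9 F [-0.4 -0.6 -0.2] q6 0.64
red [254. 176.] [470.9 303.7] [23. 27.] -7.0 60.3 779
green [252.  26.] [484.3 419.4] [39. 42.] -7.6 105.6 2821
face 394.58909224317443 box z 75.67108495933044
knob dist 37.67533796517432
```

Knob is 37.7 mm from the face (home is 38), with the stop felt at 16 N. Now the plunger at (485,421), top z about 104.5.

```bash
python3 -m jog '{"grip":[-1,-1,-1,-1,-1],"offset":[[0.005,0.04,0],[0.005,0.04,-0.01],[0.004,0.036,-0.015],[0,0,-0.01],[0,0,0]],"rot":[[-0.029,0.009,0],[0,0,0],[0,0,0],[0,0,0],[0,0,0]]}' 
python3 -c "
from h import *
need(485,421,112,jaw=-7)"
```

```text
clock: 43.0
eef_pos: [482.7, 418.9, 134.9]
eef_rot: [-1.82, 1.501, -1.948]
wrist_force: [0.2, -0.5, 0.1]
finger_gap: 0.5
t 43.0 p [482.7 418.9 134.9] x [-0.026 -0.065 -0.998] jaw -7.3 jz -0.017 gap 0.5 F [ 0.2 -0.5  0.1] q6 0.81
need off mm [  2.3   2.1 -22.9] dist 23 rot [ 0.065 -0.026  0.005] |0.070|
```

```bash
python3 -m jog '{"grip":[-1,-1,-1,-1,-1],"offset":[[0.002,0.002,-0.01],[0,0,-0.006],[0,0,-0.006],[0,0,-0.004],[0,0,-0.004]],"rot":[[0.06,-0.025,0],[0,0,0],[0,0,0],[0,0,0],[0,0,0]]}' 
python3 -c "
from h import *
need(485,421,89,jaw=-7)"
```

```text
clock: 43.5
eef_pos: [484.9, 418.6, 104.0]
eef_rot: [-1.714, 1.563, -1.843]
wrist_force: [-1.0, 0.3, 2.5]
finger_gap: 0.3
t 43.5 p [484.9 418.6 104. ] x [-0.002 -0.008 -1.   ] jaw -7.4 jz -0.001 gap 0.3 F [-1.   0.3  2.5] q6 0.79
need off mm [  0.1   2.4 -15. ] dist 15 rot [ 0.008 -0.002  0.007] |0.011|
```

Touching the top at z=104 (2.5 N). Pressing down 14 mm.

```bash
python3 -m jog '{"grip":[-1,-1,-1,-1,-1],"offset":[[0,0.001,-0.005],[0,0,-0.005],[0,0,-0.004],[0,0,-0.003],[0,0,-0.003]],"rot":[[0,0,0],[0,0,0],[0,0,0],[0,0,0],[0,0,0]]}'
```

```text
clock: 44.0
eef_pos: [485.6, 419.8, 90.9]
eef_rot: [-1.356, 1.563, -1.485]
wrist_force: [-14.6, -12.9, 32.5]
finger_gap: 0.7
```

```bash
python3 -m jog '{"grip":[-1,-1,-1,-1,-1],"offset":[[0,0,-0.002],[0,0,-0.002],[0,0,-0.002],[0,0,-0.002],[0,0,-0.002]],"rot":[[0,0,0],[0,0,0],[0,0,0],[0,0,0],[0,0,0]]}'
```

```text
clock: 44.5
eef_pos: [485.4, 419.6, 91.1]
eef_rot: [-1.07, 1.562, -1.198]
wrist_force: [-8.3, -7.8, 20.4]
finger_gap: 0.1
```

Bottomed out at z=91 (20-32 N, more than the 8 N spring) and held for 0.5 s. Lifting off and doing the final check.

```bash
python3 -m jog '{"grip":[-1,-1,-1,-1,-1],"offset":[[0,0,0.02],[0,0,0.035],[0,-0.01,0.04],[0,-0.02,0.04],[0,-0.03,0.02]],"rot":[[0,0,0],[0,0,0],[0,0,0],[0,0,0],[0,0,0]]}' 
python3 -m jog '{"grip":[-1,-1,-1,-1,-1],"offset":[[-0.03,-0.03,0],[-0.03,-0.03,0],[-0.03,-0.03,0],[-0.03,-0.03,0],[0,0,0]],"rot":[[0,0,0],[0,0,0],[0,0,0],[0,0,0],[0,0,0]]}'
python3 - <<'E'
from h import *
st()
for n in('top','scene'):
    c=grab(n);save(c,n+'4.png')
    for b in blobs(c,'brown',300)+blobs(c,'white',400)+blobs(c,'red',30)+blobs(c,'blue')+blobs(c,'yellow')+blobs(c,'green'):
        if 380<b[2][0]<780 and abs(b[2][1])<560: print(n,*b)
E
```

```text
clock: 45.0
eef_pos: [483.4, 360.0, 247.6]
eef_rot: [-1.49, 1.56, -1.614]
wrist_force: [0.3, -0.3, -0.4]
finger_gap: 0.7
clock: 45.5
eef_pos: [360.1, 234.2, 249.9]
eef_rot: [-0.835, 1.561, -0.962]
wrist_force: [0.3, 0.4, 0.4]
finger_gap: 0.4
t 45.5 p [360.1 234.2 249.9] x [ 0.006 -0.008 -1.   ] jaw -7.3 jz 0.007 gap 0.4 F [0.3 0.4 0.4] q6 0.63
top brown [117. 138.] [618.3 486.4] [97. 99.] 61.0 24.8 369
top brown [405. 180.] [ 483.2 -366. ] [171. 179.] 3.8 11.1 1722
top white [151.  97.] [712.2 362. ] [67. 69.] 124.8 119.8 485
top white [287. 116.] [671.1 -17.1] [ 62. 143.] -0.9 29.3 889
top white [325. 116.] [ 671.7 -132.7] [ 59. 145.] -3.1 29.2 823
top white [248. 118.] [671.2  94.8] [ 59. 144.] 0.3 29.5 843
top white [422. 175.] [ 488.7 -407.1] [ 47. 123.] 3.2 25.1 662
top white [284. 183.] [476.3   1.6] [156. 432.] 88.2 2.6 7209
top white [393. 178.] [ 483.5 -322. ] [ 47. 124.] 3.8 25.3 668
top red [422.  82.] [ 775.8 -429.1] [24. 27.] -29.7 -0.1 59
top red [227. 105.] [683.6 149.9] [ 48. 100.] 0.6 118.7 663
top blue [347. 101.] [ 685.2 -179.6] [48. 95.] -0.1 119.1 640
top yellow 
[... 235 characters left out ...]

scene brown [149. 242.] [ 478.9 -367.3] [172. 194.] 3.9 11.6 1202
scene white [160. 235.] [ 483.4 -322.2] [ 51. 132.] 4.0 25.8 467
scene white [136. 242.] [ 488.4 -407.7] [ 51. 136.] 3.7 25.9 487
scene red [328. 187.] [474.1 302.1] [23. 28.] -9.7 57.1 63
scene red [311. 237.] [686.3 148.8] [ 52. 102.] -0.9 123.4 378
scene red [140. 325.] [ 775.3 -428.7] [26. 28.] -39.2 0.8 68
scene blue [371. 246.] [746.5 347.9] [18. 61.] 67.0 52.8 141
scene blue [209. 263.] [ 689.6 -180.9] [ 47. 100.] 0.1 124.7 386
scene yellow [278. 245.] [686.4  38.7] [ 52. 106.] -0.3 123.0 413
scene green [361. 175.] [484.6 431.5] [39. 63.] 110.1 103.1 117
scene green [244. 254.] [685.  -72.1] [ 49. 102.] -0.7 123.5 384
```

View pics/scene4.png

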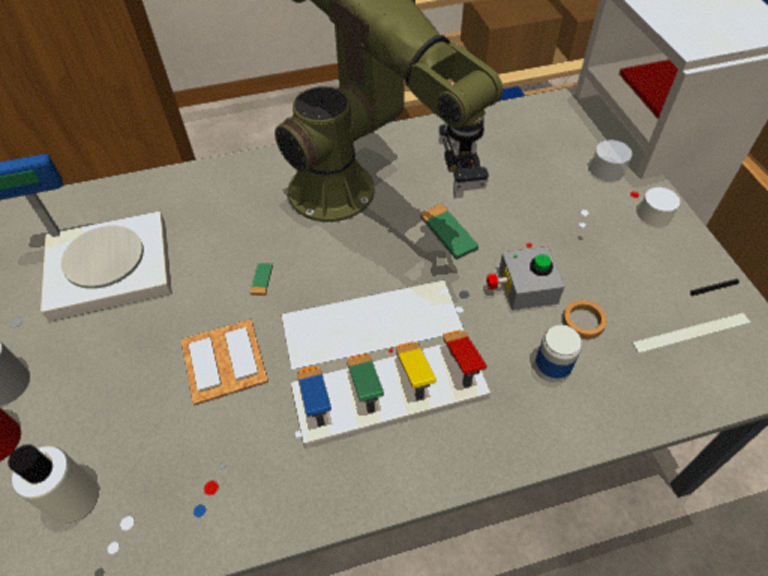

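The picture shows everything in place, with the knob home at (492,281). The board and its panels have shifted together about 6 mm, so I'll wait a moment to see that it has stopped.

```bash
for i in 1 2; do python3 -m jog '{"grip":[-1,-1,-1,-1,-1],"offset":[[0,0,0],[0,0,0],[0,0,0],[0,0,0],[0,0,0]],"rot":[[0,0,0],[0,0,0],[0,0,0],[0,0,0],[0,0,0]]}' >/dev/null; done
python3 - <<'E'
from h import *
st();c=grab('top')
for b in blobs(c,'brown',300)+blobs(c,'white',400):
    if b[2][1]<-300 and b[2][0]<780: print(*b)
print(manip.sign_off())
E
```

```text
t 46.6 p [364.9 238.5 249. ] x [ 0.005 -0.009 -1.   ] jaw -7.2 jz 0.006 gap 0.5 F [ 0.1 -1.2  0.4] q6 0.63
brown [405. 180.] [ 483.1 -365.9] [171. 180.] 3.3 11.0 1714
white [422. 175.] [ 488.6 -407.6] [ 48. 123.] 3.7 25.5 660
white [393. 178.] [ 483.2 -321.7] [ 47. 124.] 3.1 25.2 667
white [473. 304.] [ 121.3 -554.9] [165. 251.] 0.0 49.2 2664
the job is handed in; nothing more can be done
None
```

The whole sequence is done and handed in at about 47 s; no verdict was reported. My camera checks before hand-in put every panel and the isolator within the limits.

- **Order:** I pulled the isolator out to the stop. Then I laid both white panels on the cork board and set blue, green (the middle-sized one), yellow and red on rests 3, 2, 1 and 0. After that I pushed the isolator home and pressed the plunger down until it bottomed, then let it go.
- **New panels:** All four lie flat on the rails, within about 3 mm of centre and about 1° of the rail direction.
- **Gap to the lip:** The taped ends are about 4–8 mm from the lip, not touching it; the limit is 12 mm. The views differ by 1–2 mm on this. Blue is furthest out: the wrist and top views put it at 6–7 mm, the scene view at nearly 8 mm.
- **White panels:** Both are flat, about 42 mm either side of the board's centre. Between the last two checks the board and panels shifted together by about 6 mm, away from the robot. The panels kept their places on it, and the board was still at a second look.
- **Isolator and plunger:** The knob measured 37.7 mm from the box face (home is 38 mm). The plunger top was back up at 104 mm.
- **Tin and tape roll:** They measured where they were at the start.

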